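# Wind the exposure carousel back to its start and load the waiting coupon carriers

## Robot

A 6-joint arm with a two-finger parallel gripper is mounted at the origin on a cart in front of the work surface, level with it; the furniture and walls round the work are solid. World frame = base frame: x ahead of the robot, y to its left, z up, the work surface at z = 0. Lengths are in m, angles in rad, forces in N, time in s.
With the tool pointing down it reaches from about 0.325 to 0.85 m from the base axis. Payload 4.4 kg.
Tool frame: the origin (TCP) lies midway between the tips of the shut fingers; the grasp point (between the pads) lies 19 mm behind it; y points along the fingers, z is the direction in which the jaws open and shut, and the axes are right-handed (so a half turn about y gives the same grasp; the last joint's range is limited). The gripper opens to 94 mm and grips with 3 to 60 N. Pads are 16 mm wide; open, the fingers measure 119 mm over their backs; the gripper's body (75 mm by 177 mm) begins 78 mm behind the grasp point.
Start: joints at [-1.448, 0.207, 1.542, -0, 1.393, -0.15], TCP at [0.155, -0.554, 0.205] pointing down, gripper open.
Joint ranges: [-2.73, 2.73], [-0.86, 2.22], [0.23, 2.46], [-1.11, 4.25], [0.08, 2.63], [-2.82, 2.82]. Speed limits (rad/s): [2.79, 2.79, 3.14, 3.14, 3.14, 3.14].

## Interface

Orientations are given as a unit quaternion [x, y, z, w].
In Python, from plant import get_obs, eyes, job_done gives the robot as it stands.
- The arm moves only by the tool step_arm, never from a script. Its arguments are lists of equal length, an entry for each row: "claw": the finger opening in cm, from 0 to 9.4; "linear": the shift along the tool's x, y, z in cm, a list of three; "twist": the turn, a rotation vector about the tool's x, y, z in rad, a list of three. A call has 1 to 12 rows; each row is the pose to reach, as a shift and turn from the pose commanded when the call began, along the tool's axes at that moment; what a row does not reach only later rows make up. A row lasts 1/12 s, in which the tool goes at most 41.7 mm and 7.16 degrees, less where a joint would pass 70% of its speed; a pose out of reach is approached as far as the arm can. A call with a gripper value outside its range is refused whole. The fingers move at their own pace and stop on an object; the grip force is fixed at half the most. Time passes only in rows, so rows that repeat a pose let the fingers close. It gives the time, the measured TCP pose, the force and the opening at its end, in the units of the state.
- get_obs(): the state, without advancing time (a new reading comes with each control period).
- eyes.camera(name): name is "side" or "top" or "wrist"; returns (picture, depth): 420x560x3 uint8, red, green, blue; 420x560 float32, m along the optical axis (not along the pixel's ray), 0 where there is no reading.
- eyes.camera_params(name): a dict with "mtx" (3x3 intrinsics, pixels), "cam_to_world" (4x4, takes a point from camera to world coordinates). Camera axes: x right, y up, looking along -z (the intrinsics and any distortion apply to the point x, -y, -z); pixel columns grow to the right and rows downward; lengths in m; the calibration is good to about 2 mm. The wrist camera is an equidistant fisheye: a pixel r from the principal point sees the ray r / f radians off the axis. A picture is of the moment at which its call begins: read the wrist's pose just before it. camera_params takes no time and is no camera call; for the wrist camera it gives the pose at the moment of the call.
- job_done(): hands the job in, once; it reports no verdict.
The state is a dict: "t": time; "joints": joint angles; "qvel": joint speeds; "joint_torque": joint torques, N m; "ee_pos": TCP position; "tool_rot": TCP orientation; "force": force on the tool from outside, world axes, zero at the start; "ft_torque": the same for the moment, N m; "finger_gap": finger opening in m.
Only numpy, scipy, OpenCV 4.12 (cv2) and the standard library are available. Lean on these libraries where they do the work, as an engineer would, in place of code of your own. Each camera call takes 0.05 s, during which the arm holds its last target.

## Task

The exposure carousel has run to the end of its travel. Throw its holding pawl over, turn the carousel back to its start stop by the crank knob, and hang every coupon carrier that stands on the bench on a hook of its own that is still empty, bringing each empty hook to the loading gap in the guard first. Leave the carousel at its start stop with the pawl dropped back into the ratchet, all carriers hanging straight with their swing died down, those that hung there before on their own hooks, and do not disturb the goggles and the driver.

Things in the scene. Friction and masses are not known exactly. Their poses are not given: they have to be found in the camera images.
- turret (a joint): how far the turret is turned back (clockwise from above) from its end stop, rad: 0 = end stop (as found), 5.236 = start stop. Hook k is in the middle of the loading gap at (k-1)*1.047. Turned forward (falling) it clicks along under the pawl; turned back, the pawl blocks it within one tooth (0.52 rad) unless thrown over. It stays where left (friction 0.16 N m).
- pawl (a joint): angle of the throw-over holding pawl about its level pivot, rad: 0 = down in the ratchet teeth (up to 0.2 on top of a tooth), 1.3 = thrown over against its stop. It tips over the top at about 0.65 and falls the rest of the way, either way, by its own weight.
- stand (a point): centre of the carousel stand at bench level: its -x axis points through the loading gap, z is the turret axis. Round deck, radius 149 mm, 10 mm thick; round it a sheet guard, inner radius 140 mm, top at z = 98 mm, open only 24 deg either side of -x (gap 115 mm wide): carriers reach a hook only through it. Behind (+x) a lamp house, 95 mm high, to 207 mm from the axis.
- knob (a point): black upright crank knob, 15 mm thick, z = 143 to 215 mm; this point is on its axis at z = 190 mm, 64 mm from the turret axis, in the stand's frame at direction 150 deg minus the turret value. Move it round the axis to turn the turret. Its plate (radius 73 mm) has its upper face at z = 137 mm with ratchet teeth 7 mm high at 34 to 48 mm radius.
- pawl_ball (a point): centre of the smooth 18 mm ball on the pawl's 48 mm handle; the pivot lies along the stand's y, on the turret axis, z = 154 mm. Pawl down: ball 24 mm behind the axis (away from the gap), z = 196 mm. Pull it towards the gap to throw the pawl over (then ball 34 mm before the axis, z = 188 mm, pawl standing up, top z = 203 mm), push it back and up over the top to drop it.
- hook1 (a point): hook 1 of six on the turret, 60 deg apart: point on the upper face of its bar, mid-seat, 113 mm from the turret axis, z = 115 mm. The bar runs radially outward, 8 mm wide, 6 mm thick; the 16 mm seat lies between a collar (7 mm above the bar, at 105 mm radius) and the upturned end lip (10 mm above it, 121 to 125 mm).
- hook2 (a point): hook 2, like hook 1; rubber-lined seat; 60 deg anticlockwise of hook 1 seen from above
- hook3 (a point): hook 3, like hook 1; rubber-lined seat; 120 deg anticlockwise of hook 1 seen from above
- hook4 (a point): hook 4, like hook 1; rubber-lined seat; 180 deg anticlockwise of hook 1 seen from above
- hook5 (a point): hook 5, like hook 1; rubber-lined seat; 240 deg anticlockwise of hook 1 seen from above
- hook6 (a point): hook 6, like hook 1; rubber-lined seat; 300 deg anticlockwise of hook 1 seen from above
- carrier1_mid (a point): centre, 63 mm up, of a waiting coupon carrier standing on its foot: 126 mm tall, 160 g; foot 34 (own x) x 52 (own y) x 10 mm; plate 46 x 6 mm up to 65 mm; hanging eye, a window 20 mm wide (y), 65 to 90 mm high, open along own x; grip tab on top 22 mm wide (y), 7 mm thick (x), 90 to 126 mm high. May be absent.
- carrier2_mid (a point): centre of waiting carrier 2, same as carrier 1. May be absent. When hung, the bar passes through the eye along the carrier's own x (either way round), the top of the eye rests on the bar and the underside is 25 mm above the bench; a swing after a jolt dies down within about 10 s.
- carrier3_mid (a point): centre of waiting carrier 3, same as carrier 1. May be absent. A tall black enclosure stands behind the carriers (from x = 0.53 m, y below -0.03 m): travel between carriers and carousel in front of it, near x = 0.46 m.
- hung1_mid (a point): centre (63 mm above its underside) of a carrier, same as the waiting ones, that hangs on hook 1 from the start; absent when hook 1 is empty.
- hung2_mid (a point): centre (63 mm above its underside) of a carrier, same as the waiting ones, that hangs on hook 2 from the start; absent when hook 2 is empty.
- hung3_mid (a point): centre (63 mm above its underside) of a carrier, same as the waiting ones, that hangs on hook 3 from the start; absent when hook 3 is empty.
- hung4_mid (a point): centre (63 mm above its underside) of a carrier, same as the waiting ones, that hangs on hook 4 from the start; absent when hook 4 is empty.
- hung5_mid (a point): centre (63 mm above its underside) of a carrier, same as the waiting ones, that hangs on hook 5 from the start; absent when hook 5 is empty.
- hung6_mid (a point): centre (63 mm above its underside) of a carrier, same as the waiting ones, that hangs on hook 6 from the start; absent when hook 6 is empty.
- goggles_mid (a point): laser goggles lying beside the carousel, 134 x 138 x 46 mm, bystander
- driver_mid (a point): driver 134 mm long lying on the bench, bystander
There are look-alikes about, which are no part of the job. Leave any red look-alike of the part that bears carrier3_mid alone.

How it is judged:
On the way, in this order (a step that is already met when the one before it is completed fails the run):
1. the pawl is thrown over, clear of the ratchet (value of joint pawl above 1.1 rad), for 0.2 s.
2. the carousel is turned back to its start stop (value of joint turret above 5.136 rad), for 0.2 s.
3. the pawl is dropped back into the ratchet (value of joint pawl below 0.12 rad), for 0.2 s.
At the end, for the whole second after the job is handed in: Turret within 0.1 rad of its start stop; pawl down (below 0.12 rad); every carrier present hangs within 0.2 rad of upright, swinging under 0.12 m/s, centre within 14 mm (from above) of a hook seat and 82 to 96 mm above the bench: waiting ones on any hook, those hung before on their own (value of joint turret above 5.136 rad and value of joint pawl below 0.12 rad and (horizontal distance between carrier1_mid and hook1 below 0.014 m or horizontal distance between carrier1_mid and hook2 below 0.014 m or horizontal distance between carrier1_mid and hook3 below 0.014 m or horizontal distance between carrier1_mid and hook4 below 0.014 m or horizontal distance between carrier1_mid and hook5 below 0.014 m or horizontal distance between carrier1_mid and hook6 below 0.014 m) and height (world z) of carrier1_mid between 0.082 and 0.096 m and angle between each of carrier1_mid, carrier2_mid, carrier3_mid, hung1_mid, hung2_mid, hung3_mid, hung4_mid, hung5_mid, hung6_mid's own z axis and vertical below 0.2 rad and linear speed of each of carrier1, carrier2, carrier3, hung1, hung2, hung3, hung4, hung5, hung6 below 0.12 m/s and (horizontal distance between carrier2_mid and hook1 below 0.014 m or horizontal distance between carrier2_mid and hook2 below 0.014 m or horizontal distance between carrier2_mid and hook3 below 0.014 m or horizontal distance between carrier2_mid and hook4 below 0.014 m or horizontal distance between carrier2_mid and hook5 below 0.014 m or horizontal distance between carrier2_mid and hook6 below 0.014 m) and height (world z) of carrier2_mid between 0.082 and 0.096 m and (horizontal distance between carrier3_mid and hook1 below 0.014 m or horizontal distance between carrier3_mid and hook2 below 0.014 m or horizontal distance between carrier3_mid and hook3 below 0.014 m or horizontal distance between carrier3_mid and hook4 below 0.014 m or horizontal distance between carrier3_mid and hook5 below 0.014 m or horizontal distance between carrier3_mid and hook6 below 0.014 m) and height (world z) of carrier3_mid between 0.082 and 0.096 m and horizontal distance between hung1_mid and hook1 below 0.014 m and height (world z) of hung1_mid between 0.082 and 0.096 m and horizontal distance between hung2_mid and hook2 below 0.014 m and height (world z) of hung2_mid between 0.082 and 0.096 m and horizontal distance between hung3_mid and hook3 below 0.014 m and height (world z) of hung3_mid between 0.082 and 0.096 m and horizontal distance between hung4_mid and hook4 below 0.014 m and height (world z) of hung4_mid between 0.082 and 0.096 m and horizontal distance between hung5_mid and hook5 below 0.014 m and height (world z) of hung5_mid between 0.082 and 0.096 m and horizontal distance between hung6_mid and hook6 below 0.014 m and height (world z) of hung6_mid between 0.082 and 0.096 m); the robot touches nothing.
It fails at once if the goggles are moved more than 30 mm (distance of goggles_mid from where it was at the start of the episode above 0.03 m).
It fails at once if the driver is moved more than 30 mm (distance of driver_mid from where it was at the start of the episode above 0.03 m).
Of hung1, hung2, hung3, hung4, hung5, hung6 only 2 to 3 are there at a start; the rules pass over those that are not, and their reading is None.
Of carrier1, carrier2, carrier3 only 2 to 3 are there at a start; the rules pass over those that are not, and their reading is None.
At some moment in a run one of carrier1, carrier2, carrier3 may be knocked a few centimetres aside while the robot is not near it.
Once in a run the grip may slacken for a moment while it holds something.
It also fails if it takes over 210 s, if anything falls off the work surface, if the arm or the gripper's body presses on something with over 40 N, if the wrist force passes 120 N, or if a joint passes its speed limit or range.

## Working session

There is one attempt and no reset: what is moved stays moved. The work goes in short steps, Python scripts to look and compute and a tool call to move; the robot and the scene stay as the last step left them, time stands still between calls to the robot, and variables do not carry over. Pictures are saved under pics/ and viewed, and the job is handed in when it is done.

Besides the shell and the picture viewer there is one more tool, called after "Call:" by a JSON object that holds its "api" and its "payload". step_arm: Moves the arm, as the interface text tells. Its arguments: {"type":"object","properties":{"claw":{"type":"array"},"linear":{"type":"array"},"twist":{"type":"array"}},"required":["claw","linear","twist"]}

```bash
ls; mkdir -p pics; cat > h.py <<'E'
import numpy as np, cv2
from plant import get_obs, eyes, job_done
from scipy.spatial.transform import Rotation as R
def snap(name,fn):
    P=eyes.camera_params(name); im,d=eyes.camera(name)
    cv2.imwrite('pics/'+fn+'.png',im[:,:,::-1]); np.savez('pics/'+fn+'.npz',im=im,d=d,K=P['mtx'],T=P['cam_to_world'])
    return im,d,np.array(P['mtx']),np.array(P['cam_to_world'])
def ray(u,v,K,T,fish=False):
    x=(u-K[0,2])/K[0,0]; y=(v-K[1,2])/K[1,1]
    if fish:
        r=np.hypot(x,y); s=np.sin(r)/r if r>1e-9 else 1; c=np.array([x*s,-y*s,-np.cos(r)])
    else: c=np.array([x,-y,-1.])
    return T[:3,3], T[:3,:3]@c
def onplane(u,v,z,K,T,fish=False):
    o,d=ray(u,v,K,T,fish); return o+d*(z-o[2])/d[2]
def dpt(u,v,dep,K,T,fish=False):
    o,d=ray(u,v,K,T,fish)
    if fish:
        dc=T[:3,:3].T@d; d=d/-dc[2]
    return o+d*dep
def proj(p,K,T,fish=False):
    c=T[:3,:3].T@(np.asarray(p)-T[:3,3]); x,y,z=c[0],-c[1],-c[2]
    if fish:
        r=np.hypot(x,y); th=np.arctan2(r,z); x,y=x/r*th,y/r*th
    else: x,y=x/z,y/z
    return K[0,0]*x+K[0,2],K[1,1]*y+K[1,2]
def rel(target,Rt=None):
    """shift in tool axes cm from measured pose"""
    o=get_obs(); Rm=R.from_quat(o['tool_rot']).as_matrix()
    return Rm.T@(np.array(target)-np.array(o['ee_pos']))*100
E
python3 - <<'E'
from h import *
o=get_obs()
for k,v in o.items(): print(k,np.round(v,3))
print(R.from_quat(o['tool_rot']).as_matrix().round(3))
for n in ['side','top','wrist']:
    im,d,K,T=snap(n,n+'0'); print(n,K.round(1).tolist(),T.round(3).tolist())
E
```

```text
pics
t 0.0
joints [-1.448  0.207  1.543  0.     1.394 -0.151]
qvel [ 0.002  0.001 -0.001  0.001 -0.    -0.001]
joint_torque [ 1.0000e-03 -3.7087e+01 -2.8142e+01  7.0000e-02  3.6000e-02 -0.0000e+00]
ee_pos [ 0.155 -0.553  0.204]
tool_rot [-0.096  0.701 -0.7    0.097]
force [-0.071 -0.322  0.06 ]
ft_torque [-0.008 -0.03   0.041]
finger_gap 0.094
[[-0.963 -0.     0.27 ]
 [-0.27   0.002 -0.963]
 [-0.    -1.    -0.002]]
side [[389.1, 0.0, 281.0], [0.0, 389.1, 211.4], [0.0, 0.0, 1.0]] [[0.841, -0.47, 0.268, 0.784], [0.541, 0.721, -0.434, -0.501], [0.011, 0.51, 0.86, 1.075], [0.0, 0.0, 0.0, 1.0]]
top [[503.0, 0.0, 273.2], [0.0, 503.0, 209.1], [0.0, 0.0, 1.0]] [[0.027, 0.998, -0.055, 0.403], [-1.0, 0.027, 0.002, 0.001], [0.004, 0.055, 0.998, 1.626], [0.0, 0.0, 0.0, 1.0]]
wrist [[325.2, 0.0, 279.9], [0.0, 325.2, 206.6], [0.0, 0.0, 1.0]] [[0.271, 0.933, 0.237, 0.224], [-0.962, 0.264, 0.065, -0.534], [-0.002, -0.246, 0.969, 0.384], [0.0, 0.0, 0.0, 1.0]]
```

View pics/side0.png

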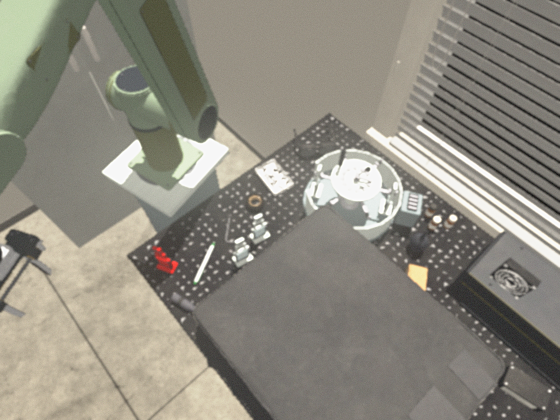

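View pics/top0.png

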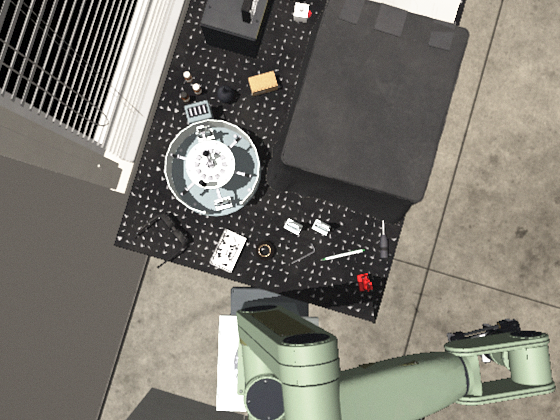

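View pics/wrist0.png

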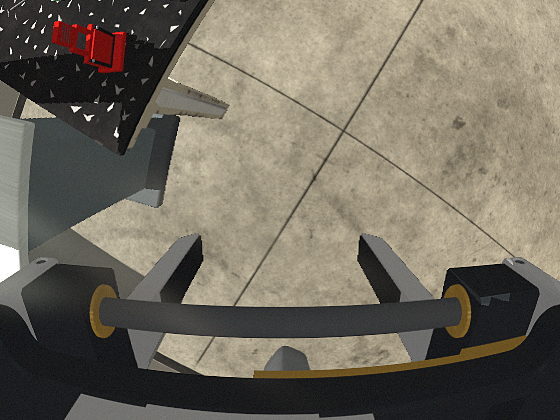

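```bash
python3 - <<'E'
from h import *
a=cv2.imread('pics/top0.png')
cv2.imwrite('pics/t0a.png',cv2.resize(a[105:225,150:270],None,fx=5,fy=5,interpolation=cv2.INTER_CUBIC))
cv2.imwrite('pics/t0b.png',cv2.resize(a[200:320,240:400],None,fx=5,fy=5,interpolation=cv2.INTER_CUBIC))
a=cv2.imread('pics/side0.png')
cv2.imwrite('pics/s0a.png',cv2.resize(a[135:255,285:435],None,fx=5,fy=5,interpolation=cv2.INTER_CUBIC))
cv2.imwrite('pics/s0b.png',cv2.resize(a[180:300,140:290],None,fx=5,fy=5,interpolation=cv2.INTER_CUBIC))
E
```

```text
(no output)
```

View pics/t0a.png

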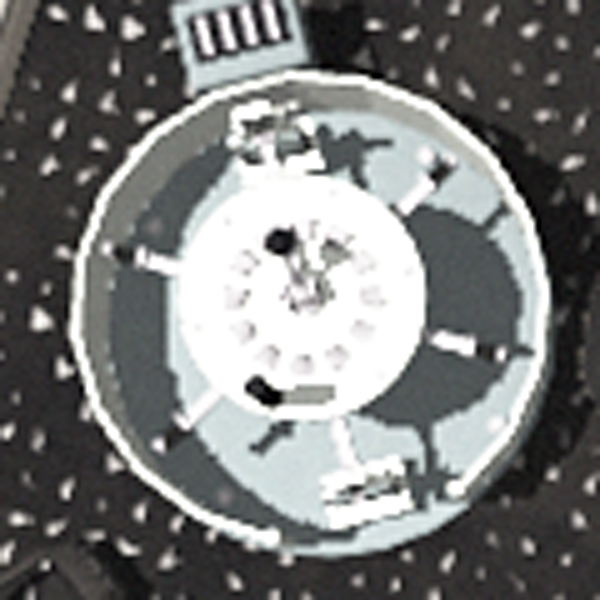

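View pics/t0b.png

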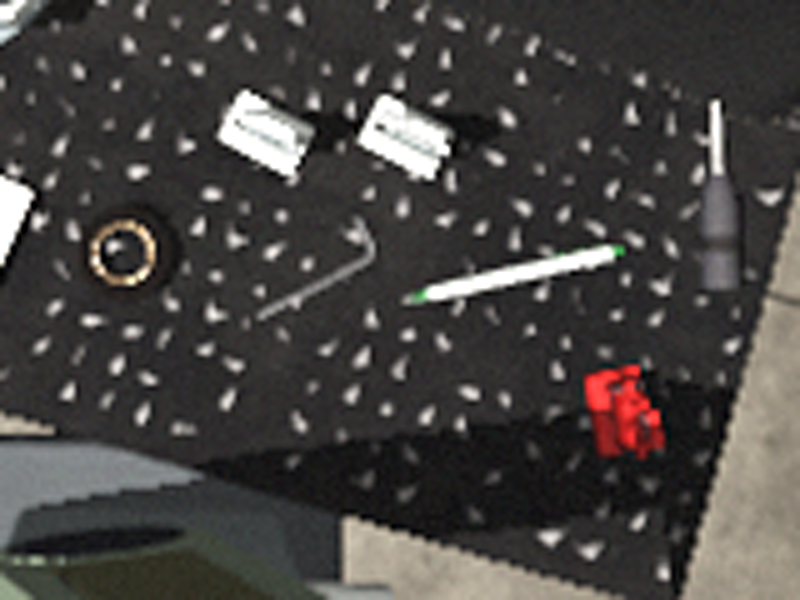

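View pics/s0a.png

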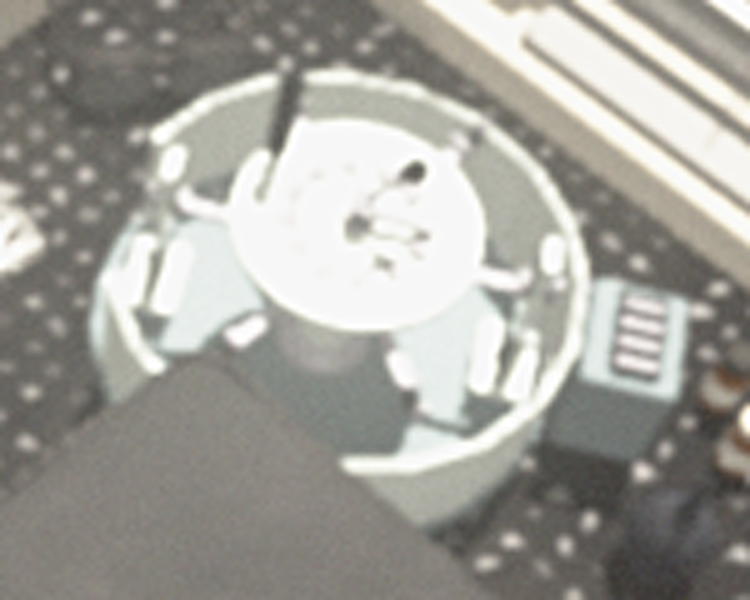

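View pics/s0b.png

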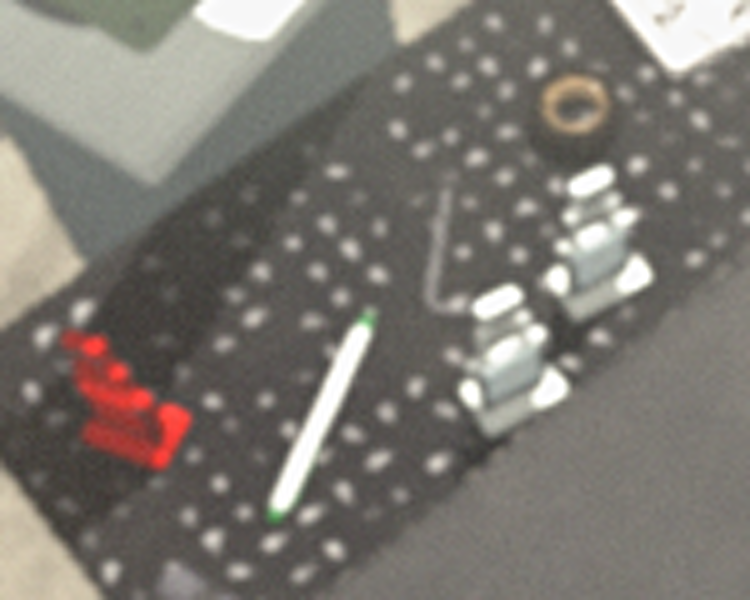

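```bash
python3 - <<'E'
from h import *
z=np.load('pics/top0.npz');im,d,K,T=z['im'],z['d'],z['K'],z['T']
def px(cx,cy,x0,y0,s=5): return x0+cx/s,y0+cy/s
# guard rim crop points (t0a)
pts=[(285,75),(75,310),(550,310),(120,440),(505,150),(110,180),(190,110),(400,90),(275,538),(455,490)]
W=np.array([onplane(*px(a,b,150,105),.098,K,T) for a,b in pts])[:,:2]
A=np.c_[2*W,np.ones(len(W))];s=np.linalg.lstsq(A,(W**2).sum(1),rcond=None)[0]
c=s[:2];print('centre',c,'r',np.sqrt(s[2]+c@c),np.linalg.norm(W-c,axis=1).round(3))
for n,(a,b) in dict(gapL=(275,538),gapR=(455,490)).items():
    w=onplane(*px(a,b,150,105),.098,K,T)[:2]-c; print(n,np.degrees(np.arctan2(w[1],w[0])))
for n,(a,b,h) in dict(knobtop=(262,388,.215),ball=(280,240,.196),c1=(368,490,.217-.1+.034),c4=(275,140,.151),lamp=(245,40,.095)).items():
    w=onplane(*px(a,b,150,105),h,K,T)[:2]-c; print(n,w,np.linalg.norm(w),np.degrees(np.arctan2(w[1],w[0])))
for n,(a,b) in dict(A=(266,130),B=(407,135)).items():
    u,v=px(a,b,240,200); print(n,onplane(u,v,.126,K,T),d[int(v),int(u)], dpt(u,v,d[int(v),int(u)],K,T))
E
```

```text
centre [0.61565166 0.18472609] r 0.14474719330046945 [0.143 0.146 0.144 0.144 0.15  0.147 0.142 0.142 0.145 0.143]
gapL 172.4228673093873
gapR -141.304076211568
knobtop [-0.06466534  0.01378341] 0.06611798589741404 167.96748036859287
ball [0.02271458 0.00909746] 0.024468671182033493 21.826699678772343
c1 [-0.11645113 -0.04156342] 0.12364619995977416 -160.35764069678214
c4 [0.08967008 0.02018173] 0.09191313776102883 12.684008391023585
lamp [0.16280041 0.04854139] 0.16988302078899123 16.602741825209815
A [ 0.4377438  -0.06405756  0.126     ] 1.5010679 [ 0.43776706 -0.06410127  0.12498443]
B [ 0.4370305  -0.14822415  0.126     ] 1.5620409 [ 0.43841741 -0.1543542   0.06416475]
```

Call:
{"api": "step_arm", "payload": {"claw": [9.4,9.4,9.4,9.4,9.4,9.4,9.4,9.4,9.4,9.4,9.4,9.4], "linear": [[0,-4,0],[-1,-7,-1],[-4,-10,-4],[-7,-12,-7],[-10,-14,-10],[-13,-15.6,-13],[-16,-15.6,-16],[-19,-15.6,-19],[-22,-15.6,-22],[-25,-15.6,-25],[-28,-15.6,-28],[-31,-15.6,-31]], "twist": [[0,0,0],[0,-0.1,0],[0,-0.2,0],[0,-0.28,0],[0,-0.36,0],[0,-0.44,0],[0,-0.52,0],[0,-0.6,0],[0,-0.68,0],[0,-0.74,0],[0,-0.77,0],[0,-0.77,0]]}}

```text
t: 1.15
ee_pos: [0.3569, -0.1933, 0.3614]
tool_rot: [0.353, -0.613, 0.613, -0.353]
force: [0.9, -1.1, -0.3]
finger_gap: 0.094
```

```bash
python3 - <<'E'
from h import *
o=get_obs();print(o['t'],np.round(o['ee_pos'],3),np.round(o['joints'],2));print(R.from_quat(o['tool_rot']).as_matrix().round(3))
snap('wrist','w1')
E
```

```text
1.15 [ 0.357 -0.193  0.361] [-0.71 -0.25  1.67  0.    1.72 -0.18]
[[-0.503  0.     0.865]
 [-0.865 -0.    -0.503]
 [-0.    -1.     0.   ]]
```

View pics/w1.png

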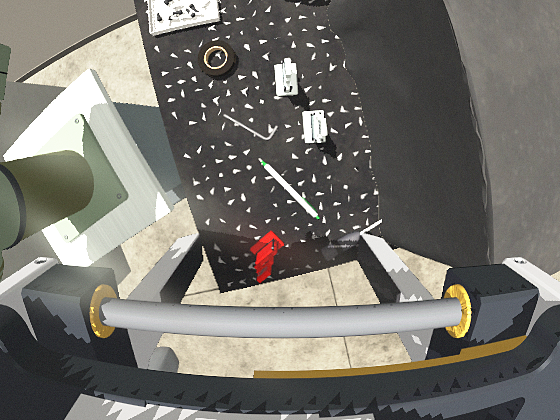

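Call:
{"api": "step_arm", "payload": {"claw": [9.4,9.4,9.4,9.4,9.4,9.4,9.4,9.4,9.4,9.4,9.4,9.4], "linear": [[-3,-1,-1.7],[-6,-2,-3.4],[-9,-3,-5.2],[-12,-4,-7],[-15,-4,-8.7],[-18,-4,-10],[-21,-4,-9],[-24,-4,-8],[-27,-4,-7],[-30,-4,-6],[-33,-4,-5],[-36,-4,-4]], "twist": [[0,-0.1,0],[0,-0.2,0],[0,-0.3,0],[0,-0.4,0],[0,-0.5,0],[0,-0.6,0],[0,-0.7,0],[0,-0.8,0],[0,-0.9,0],[0,-1.0,0],[0,-1.1,0],[0,-1.2,0]]}}

```text
t: 2.2
ee_pos: [0.504, 0.1371, 0.4009]
tool_rot: [0.638, -0.305, 0.305, -0.638]
force: [0.6, -0.5, -0.2]
finger_gap: 0.0939
```

Call:
{"api": "step_arm", "payload": {"claw": [5,5,5,5,5,5,5,5,5,5,5,5], "linear": [[0,0,0],[0,0,0],[0,0,0],[0,0,0],[0,0,0],[0,0,0],[0,0,0],[0,0,0],[0,0,0],[0,0,0],[0,0,0],[0,0,0]], "twist": [[0,-0.1,0],[0,-0.2,0],[0,-0.3,0],[0,-0.4,0],[0,-0.5,0],[0,-0.6,0],[0,-0.7,0],[0,-0.8,0],[0,-0.9,0],[0,-1.0,0],[0,-1.1,0],[0,-1.17,0]]}}

```text
t: 3.2
ee_pos: [0.503, 0.1357, 0.4009]
tool_rot: [0.7, 0.097, -0.098, -0.7]
force: [0.3, -0.7, 0.3]
finger_gap: 0.0501
```

```bash
python3 - <<'E'
from h import *
o=get_obs();print(o['t'],np.round(o['ee_pos'],3),np.round(o['joints'],2));print(R.from_quat(o['tool_rot']).as_matrix().round(3))
snap('wrist','w2')
E
```

```text
3.2 [0.503 0.136 0.401] [ 0.1   0.01  1.36 -0.    1.77 -1.75]
[[ 0.962 -0.001 -0.273]
 [ 0.273 -0.     0.962]
 [-0.001 -1.     0.   ]]
```

View pics/w2.png

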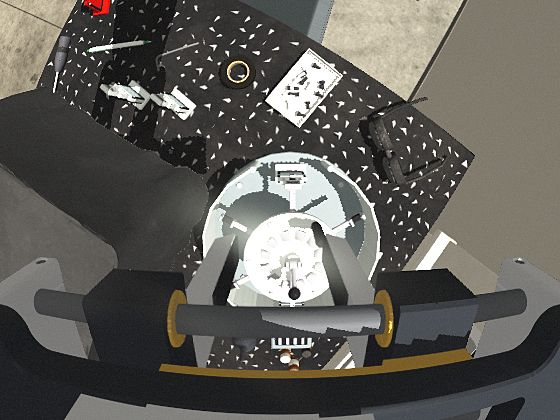

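```bash
python3 - <<'E'
from h import *
a=cv2.imread('pics/w2.png')
cv2.imwrite('pics/w2c.png',cv2.resize(a[145:345,190:390],None,fx=3.9,fy=3,interpolation=cv2.INTER_CUBIC)[:, :])
E
```

```text
(no output)
```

View pics/w2c.png

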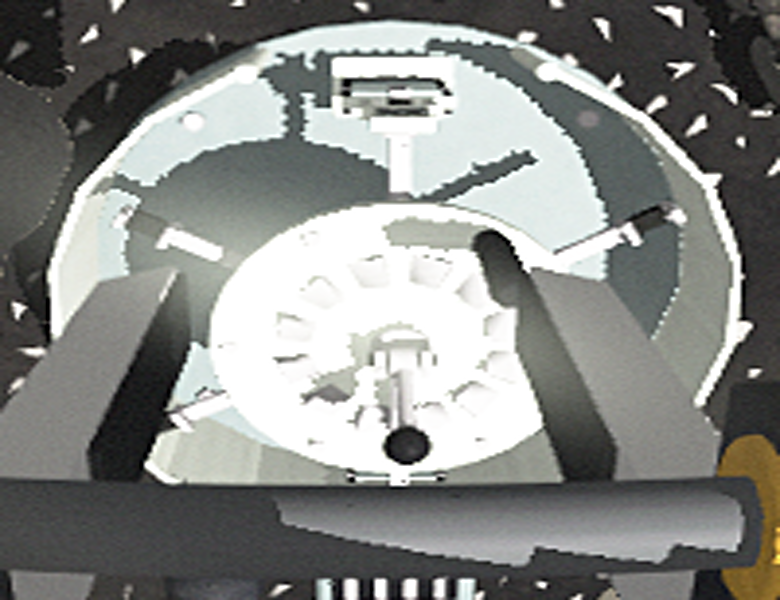

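```bash
python3 - <<'E'
from h import *
z=np.load('pics/w2.npz');im,d,K,T=z['im'],z['d'],z['K'],z['T']
def px(a,b): return 190+a/3.9,145+b/3
f=lambda a,b,h: onplane(*px(a,b),h,K,T,True)[:2]
ball=f(407,445,.196); g1=f(243,73,.098); g2=f(548,72,.098)
lip=[f(125,217,.125),f(675,215,.125)]
rim=np.array([f(a,b,.098) for a,b in [(243,73),(548,72),(80,190),(712,185),(50,270),(740,330)]])
A=np.c_[2*rim,np.ones(len(rim))];s=np.linalg.lstsq(A,(rim**2).sum(1),rcond=None)[0];print('rimc',s[:2],np.sqrt(s[2]+s[:2]@s[:2]))
pl=np.array([f(a,b,.137) for a,b in [(212,350),(230,280),(290,225),(395,203),(500,220),(240,400),(290,450),(350,470),(450,470),(545,430)]])
A=np.c_[2*pl,np.ones(len(pl))];s=np.linalg.lstsq(A,(pl**2).sum(1),rcond=None)[0];c=s[:2];print('platec',c,np.sqrt(s[2]+s[:2]@s[:2]))
print('ball',ball,'gaps',g1,g2,'gapw',np.linalg.norm(g1-g2), 'hooklips',lip, [np.linalg.norm(l-c) for l in lip])
m=(g1+g2)/2
print('yaw gap', np.degrees(np.arctan2(*(c-m)[::-1])),'perp', np.degrees(np.arctan2(*(g1-g2)[::-1]))+90,'yaw ball',np.degrees(np.arctan2(*(ball-c)[::-1])),np.linalg.norm(ball-c))
for l in lip: print(np.degrees(np.arctan2(*(l-c)[::-1])))
u,v=px(407,445); print('depth ball',dpt(u,v,d[int(round(v)),int(round(u))],K,T,True))
u,v=px(490,245); print('knobtop',onplane(u,v,.215,K,T,True),dpt(u,v,d[int(round(v)),int(round(u))],K,T,True))
E
```

```text
rimc [0.6193519  0.18898153] 0.14624053238784918
platec [0.61572927 0.18952957] 0.07399175650358561
ball [0.63841921 0.19423089] gaps [0.50802613 0.0939225 ] [0.47502356 0.20667426] gapw 0.11748245511137406 hooklips [array([0.58451926, 0.07008507]), array([0.52639652, 0.27090314])] [np.float64(0.12345465567244102), np.float64(0.12083872492755436)]
yaw gap 17.529235311687454 perp 16.314817234151192 yaw ball 11.705942954296287 0.023171877594186402
-104.64358350706503
137.66948267340084
depth ball [0.63396331 0.19251921 0.20442262]
knobtop [0.53561669 0.18873626 0.215     ] [0.54724044 0.19712978 0.17276937]
```

Call:
{"api": "step_arm", "payload": {"claw": [4.5,4.5,4.5,4.5,4.5,4.5,4.5,4.5,4.5,4.5,4.5,4.5], "linear": [[3,1,0.5],[6,2,1],[9,4,1.5],[12,6,2],[14.6,9,2],[14.6,12,2],[14.6,14,2],[14.6,14.5,2],[14.6,15,2],[14.6,15,2],[14.6,15,2],[14.6,15,2]], "twist": [[0,0,0],[0,0,0],[0,0,0],[0,0,0],[0,0,0],[0,0,0],[0,0,0],[0,0,0],[0,0,0],[0,0,0],[0,0,0],[0,0,0]]}}

```text
t: 4.25
ee_pos: [0.6395, 0.1946, 0.2542]
tool_rot: [-0.701, -0.097, 0.094, 0.701]
force: [-0.5, 0.4, -0.1]
finger_gap: 0.0445
```

```bash
python3 - <<'E'
from h import *
o=get_obs();print(o['t'],np.round(o['ee_pos'],4),np.round(o['joints'],2))
snap('wrist','w3');snap('side','s3')
a=cv2.imread('pics/s3.png')
cv2.imwrite('pics/s3c.png',cv2.resize(a[135:255,285:435],None,fx=5,fy=5,interpolation=cv2.INTER_CUBIC))
E
```

```text
4.25 [0.6395 0.1946 0.2542] [ 0.17  0.37  1.23  0.    1.53 -1.68]
```

View pics/w3.png

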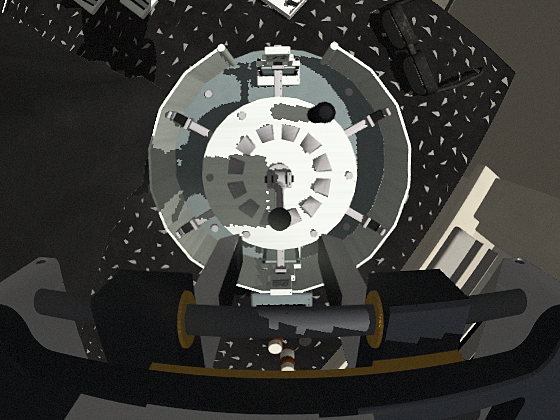

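View pics/s3c.png

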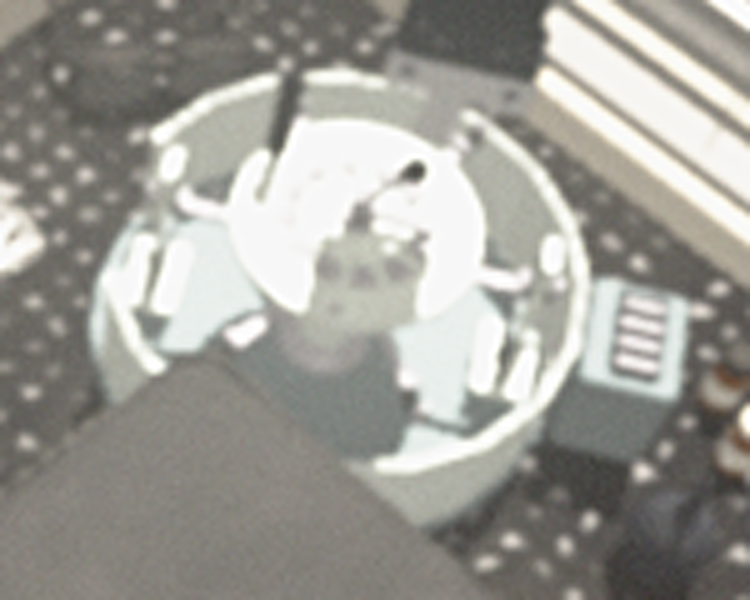

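```bash
python3 - <<'E'
from h import *
z=np.load('pics/w3.npz');im,d,K,T=z['im'],z['d'],z['K'],z['T']
f=lambda u,v,h: onplane(u,v,h,K,T,True)[:2]
def fit(p):
    A=np.c_[2*p,np.ones(len(p))];s=np.linalg.lstsq(A,(p**2).sum(1),rcond=None)[0];return s[:2],np.sqrt(s[2]+s[:2]@s[:2])
g=im.min(2)
# dark blobs
m=((im.max(2)<45)).astype(np.uint8)
n,l,st,ce=cv2.connectedComponentsWithStats(m[90:240,200:360])
for i in range(1,n):
    if st[i,4]>60: print(st[i],ce[i]+[200,90])
rim=np.array([f(*p,.098) for p in [(222,47),(335,45),(190,78),(160,125),(150,180),(165,235),(195,278),(370,75),(398,115),(409,165),(398,235)]])
print(fit(rim),np.linalg.norm(rim-fit(rim)[0],axis=1).round(4))
pm=(g>150).astype(np.uint8)
pl=np.array([f(*p,.137) for p in [(205,155),(222,120),(245,103),(355,150),(358,175),(350,205),(335,230),(240,230),(215,205),(280,97)]])
print(fit(pl),np.linalg.norm(pl-fit(pl)[0],axis=1).round(4))
c=fit(pl)[0]
L=[f(*p,.125) for p in [(167,113),(388,112),(181,229),(380,229)]]
for q in L: w=q-c;print('lip',np.linalg.norm(w),np.degrees(np.arctan2(w[1],w[0])))
g1,g2=f(222,47,.098),f(335,45,.098)
print(np.degrees(np.arctan2(*(c-(g1+g2)/2)[::-1])),np.degrees(np.arctan2(*(g1-g2)[::-1]))+90)
b=f(279,219,.196);k=f(322,111,.215);print('ball',b,b-c,np.degrees(np.arctan2(*(b-c)[::-1])),'knob',k,np.linalg.norm(k-c),np.degrees(np.arctan2(*(k-c)[::-1])))
E
```

```text
[107  12  28  21 437] [321.13729977 112.8375286 ]
[ 69 117  22  23 238] [280.64285714 214.92436975]
(array([0.62559213, 0.19075187]), np.float64(0.1469777556175312)) [0.1529 0.1534 0.144  0.142  0.1437 0.1457 0.1534 0.1462 0.1442 0.1419
 0.1487]
(array([0.61263289, 0.18902391]), np.float64(0.0718750307670555)) [0.0737 0.0738 0.0726 0.0709 0.0712 0.0716 0.0756 0.0687 0.0708 0.0696]
lip 0.12669865382458834 -102.1254090680367
lip 0.11883359352577391 135.78892796967818
lip 0.1196937463086521 -44.82375324309032
lip 0.11710149762347685 75.40098131949397
17.245073415367585 16.63586820560444
ball [0.63895817 0.19352672] [0.02632527 0.00450282] 9.70624955323367 knob [0.5537751  0.19951975] 0.05978630967457274 169.88898609081647
```

Call:
{"api": "step_arm", "payload": {"claw": [4.5,4.5,4.5,4.5,4.5,4.5,1.5,1.5,1.5,1.5,1.5,1.5], "linear": [[-0.1,2,0],[-0.1,4,0],[-0.1,6,0],[-0.1,7,0],[-0.1,7.5,0],[-0.1,7.5,0],[-0.1,7.5,0],[-0.1,7.5,0],[-0.1,7.5,0],[-0.1,7.5,0],[-0.1,7.5,0],[-0.1,7.5,0]], "twist": [[0,0,0],[0,0,0],[0,0,0],[0,0,0],[0,0,0],[0,0,0],[0,0,0],[0,0,0],[0,0,0],[0,0,0],[0,0,0],[0,0,0]]}}

```text
t: 5.35
ee_pos: [0.6382, 0.1937, 0.1775]
tool_rot: [0.701, 0.097, -0.095, -0.7]
force: [0.4, -1.3, 1.6]
finger_gap: 0.0168
```

```bash
python3 - <<'E'
from h import *
o=get_obs();print(o['t'],np.round(o['ee_pos'],4),np.round(o['force'],1),o['finger_gap'])
print(R.from_quat(o['tool_rot']).as_matrix().round(3))
snap('wrist','w4')
E
```

```text
5.35 [0.6382 0.1937 0.1775] [ 0.4 -1.3  1.6] 0.01677130052978284
[[ 0.963  0.002 -0.269]
 [ 0.269 -0.001  0.963]
 [ 0.002 -1.    -0.001]]
```

View pics/w4.png

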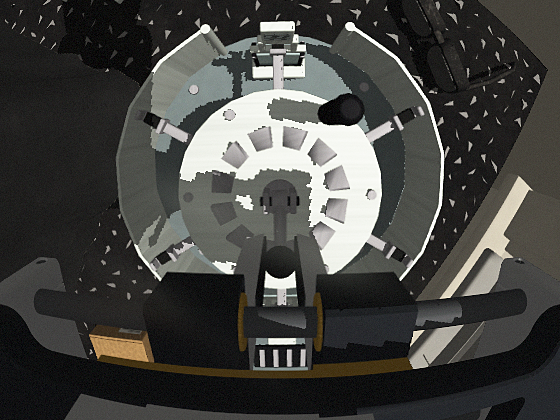

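Call:
{"api": "step_arm", "payload": {"claw": [1.5,1.5,1.5,1.5,1.5,1.5,1.5,1.5,1.5,1.5,2.6,2.6], "linear": [[-0.37,-0.18,0],[-0.74,-0.34,0],[-1.15,-0.46,0],[-1.56,-0.56,0],[-2.0,-0.62,0],[-2.4,-0.64,0],[-2.8,-0.62,0],[-3.24,-0.56,0],[-4.06,-0.34,0],[-4.8,0,0],[-4.8,0,0],[-4.8,0,0]], "twist": [[0,0,0],[0,0,0],[0,0,0],[0,0,0],[0,0,0],[0,0,0],[0,0,0],[0,0,0],[0,0,0],[0,0,0],[0,0,0],[0,0,0]]}}

```text
t: 6.4
ee_pos: [0.589, 0.1819, 0.1755]
tool_rot: [-0.7, -0.095, 0.097, 0.701]
force: [-0.0, 0.4, 0.2]
finger_gap: 0.0246
```

```bash
python3 - <<'E'
from h import *
o=get_obs();print(o['t'],np.round(o['ee_pos'],4),np.round(o['force'],1),o['finger_gap'])
snap('wrist','w5')
E
```

```text
6.4 [0.589  0.1819 0.1755] [-0.   0.4  0.2] 0.024624209416008937
```

View pics/w5.png

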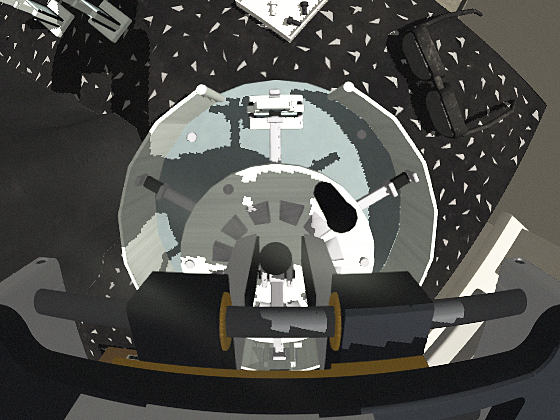

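Call:
{"api": "step_arm", "payload": {"claw": [2.6,2.6,2.6,2.6,2.6,2.6,2.6,2.6,2.6,2.6], "linear": [[0,-2,0],[0,-4,0],[0,-6,0],[0,-7.5,0],[-1,-8,1],[-2,-8,2],[-2.9,-8,3],[-2.9,-8,3],[-2.9,-8,3],[-2.9,-8,3]], "twist": [[0,0,0],[0,0,0],[0,0,0],[0,0,0],[0,0,0],[0,0,0],[0,0,0],[0,0,0],[0,0,0],[0,0,0]]}}

```text
t: 7.28
ee_pos: [0.5543, 0.2027, 0.2553]
tool_rot: [0.701, 0.096, -0.097, -0.7]
force: [-0.1, -0.4, -0.5]
finger_gap: 0.026
```

```bash
python3 - <<'E'
from h import *
o=get_obs();print(o['t'],np.round(o['ee_pos'],4),np.round(o['force'],1),o['finger_gap'],np.round(o['joints'],2))
im,d,K,T=snap('wrist','w6');snap('top','t6')
Rm=R.from_quat(o['tool_rot']).as_matrix();c=np.array(o['ee_pos'])
# where does the point straight under TCP at z=.215 appear
print(proj([c[0],c[1],.215],K,T,True), proj([.5527,.2028,.215],K,T,True), proj([.615-.0326,.188-.0097,.188],K,T,True))
E
```

```text
7.2833 [0.5543 0.2027 0.2553] [-0.1 -0.4 -0.5] 0.02597257774189397 [ 0.2   0.21  1.44 -0.    1.5  -1.64]
(np.float64(280.16327948975345), np.float64(227.63627624076753)) (np.float64(280.9596340468375), np.float64(225.5943801232275)) (np.float64(241.8562729117114), np.float64(241.31753343142134))
```

View pics/w6.png

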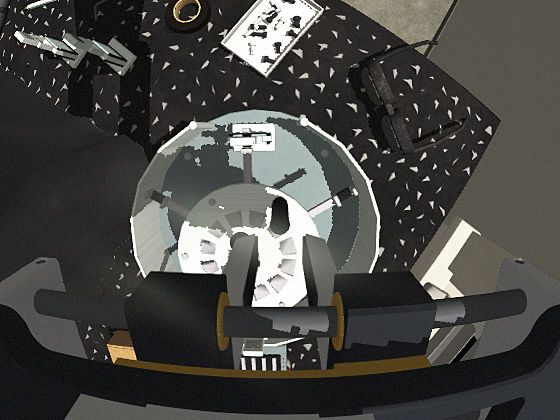

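Call:
{"api": "step_arm", "payload": {"claw": [2.6,2.6,2.6,2.6,2.6,1.2,1.2,1.2,1.2,1.2], "linear": [[-0.1,2,0],[-0.1,4,0],[-0.1,6,0],[-0.1,7,0],[-0.1,7,0],[-0.1,7,0],[-0.1,7,0],[-0.1,7,0],[-0.1,7,0],[-0.1,7,0]], "twist": [[0,0,0],[0,0,0],[0,0,0],[0,0,0],[0,0,0],[0,0,0],[0,0,0],[0,0,0],[0,0,0],[0,0,0]]}}

```text
t: 8.22
ee_pos: [0.5552, 0.2026, 0.1878]
tool_rot: [-0.7, -0.097, 0.095, 0.701]
force: [1.8, 1.1, 0.8]
finger_gap: 0.0138
```

```bash
cat > arc.py <<'E'
import sys
from h import *
# arc about centre c: clockwise dth deg in n rows, from current tool pose
c=np.array(eval(sys.argv[1])); tot=float(sys.argv[2]); n=int(sys.argv[3])
o=get_obs();Rm=R.from_quat(o['tool_rot']).as_matrix();p=np.array(o['ee_pos'])
print(o['t'],p.round(4),np.round(o['force'],1),round(o['finger_gap'],4),np.round(o['joints'],2))
w=p[:2]-c;print('r',np.linalg.norm(w),'stand dir',np.degrees(np.arctan2(w[1],w[0]))-16.6)
for i in range(1,n+1):
    a=-np.radians(tot*i/n); q=np.array([np.cos(a)*w[0]-np.sin(a)*w[1],np.sin(a)*w[0]+np.cos(a)*w[1]])-w
    s=Rm.T@np.r_[q,0]*100; print('[%.2f, %.2f, %.2f]'%tuple(s),'%.3f'%-a,end='; ')
E
python3 arc.py [.615,.188] 50 12
```

```text
8.2167 [0.5552 0.2026 0.1878] [1.8 1.1 0.8] 0.0138 [ 0.2   0.25  1.52  0.    1.36 -1.64]
r 0.06157074113520454 stand dir 149.7148993374111
[0.23, 0.00, 0.38] 0.073; [0.49, 0.00, 0.75] 0.145; [0.78, 0.00, 1.09] 0.218; [1.09, 0.00, 1.41] 0.291; [1.42, 0.00, 1.71] 0.364; [1.78, 0.01, 1.99] 0.436; [2.15, 0.01, 2.24] 0.509; [2.54, 0.01, 2.46] 0.582; [2.94, 0.01, 2.65] 0.654; [3.36, 0.01, 2.81] 0.727; [3.79, 0.01, 2.94] 0.800; [4.23, 0.01, 3.04] 0.873;
```

Call:
{"api": "step_arm", "payload": {"claw": [1.2,1.2,1.2,1.2,1.2,1.2,1.2,1.2,1.2,1.2,1.2,1.2], "linear": [[0.15,0,0.25],[0.35,0,0.55],[0.6,0,0.9],[0.9,0,1.22],[1.22,0,1.53],[1.57,0,1.83],[1.95,0,2.1],[2.33,0,2.34],[2.72,0,2.55],[3.1,0,2.72],[3.45,0,2.84],[3.79,0,2.94]], "twist": [[0,0.048,0],[0,0.105,0],[0,0.175,0],[0,0.245,0],[0,0.316,0],[0,0.39,0],[0,0.465,0],[0,0.54,0],[0,0.612,0],[0,0.68,0],[0,0.742,0],[0,0.8,0]]}}

```text
t: 9.22
ee_pos: [0.5833, 0.2405, 0.1877]
tool_rot: [0.683, -0.185, 0.186, -0.682]
force: [-0.9, -0.8, 1.9]
finger_gap: 0.0138
```

```bash
python3 arc.py [.615,.188] 60 12; python3 - <<'E'
from h import *
print(np.round(get_obs()['force'],1),np.round(get_obs()['ft_torque'],2));snap('wrist','w7')
E
```

```text
9.2167 [0.5833 0.2405 0.1877] [-0.9 -0.8  1.9] 0.0138 [ 0.25  0.34  1.42 -0.    1.39 -0.79]
r 0.06131186055078812 stand dir 104.51791418824914
[0.28, 0.00, 0.46] 0.087; [0.59, 0.00, 0.89] 0.175; [0.94, 0.00, 1.29] 0.262; [1.33, 0.00, 1.67] 0.349; [1.74, 0.00, 2.00] 0.436; [2.18, 0.00, 2.30] 0.524; [2.65, 0.00, 2.56] 0.611; [3.14, 0.00, 2.78] 0.698; [3.65, 0.01, 2.95] 0.785; [4.17, 0.01, 3.08] 0.873; [4.69, 0.01, 3.17] 0.960; [5.23, 0.01, 3.20] 1.047; [-0.9 -0.8  1.9] [-0.15  0.07  0.14]
```

View pics/w7.png

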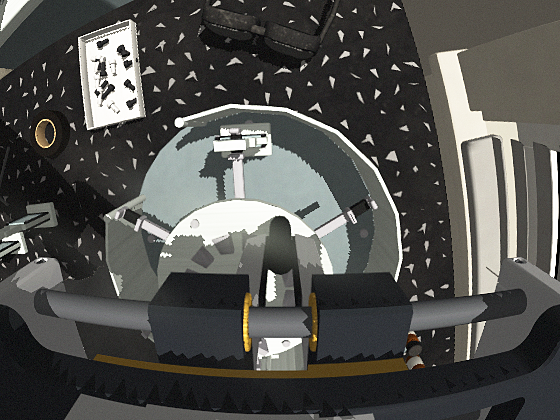

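Call:
{"api": "step_arm", "payload": {"claw": [1.2,1.2,1.2,1.2,1.2,1.2,1.2,1.2,1.2,1.2,1.2,1.2], "linear": [[0.2,0,0.32],[0.44,0,0.68],[0.76,0,1.1],[1.13,0,1.48],[1.53,0,1.83],[1.96,0,2.15],[2.42,0,2.43],[2.9,0,2.67],[3.39,0,2.86],[3.86,0,3.0],[4.27,0,3.1],[4.69,0,3.17]], "twist": [[0,0.06,0],[0,0.13,0],[0,0.218,0],[0,0.305,0],[0,0.392,0],[0,0.48,0],[0,0.568,0],[0,0.655,0],[0,0.742,0],[0,0.82,0],[0,0.89,0],[0,0.96,0]]}}

```text
t: 10.27
ee_pos: [0.64, 0.2446, 0.1877]
tool_rot: [-0.519, 0.479, -0.48, 0.52]
force: [0.1, -0.6, 2.8]
finger_gap: 0.0138
```

```bash
python3 arc.py [.615,.188] 60 12
```

```text
10.2667 [0.64   0.2446 0.1877] [ 0.1 -0.6  2.8] 0.0138 [0.24 0.45 1.26 0.   1.43 0.16]
r 0.061905705186125926 stand dir 49.56388041512509
[0.28, 0.00, 0.46] 0.087; [0.60, 0.00, 0.90] 0.175; [0.95, 0.00, 1.31] 0.262; [1.34, 0.00, 1.68] 0.349; [1.76, 0.00, 2.02] 0.436; [2.21, 0.00, 2.32] 0.524; [2.68, 0.00, 2.59] 0.611; [3.17, 0.00, 2.81] 0.698; [3.68, 0.00, 2.98] 0.785; [4.21, 0.00, 3.11] 0.873; [4.74, 0.00, 3.20] 0.960; [5.28, 0.00, 3.23] 1.047;
```

Call:
{"api": "step_arm", "payload": {"claw": [1.2,1.2,1.2,1.2,1.2,1.2,1.2,1.2,1.2,1.2,1.2,1.2], "linear": [[0.2,0,0.32],[0.44,0,0.68],[0.76,0,1.1],[1.13,0,1.48],[1.53,0,1.83],[1.96,0,2.15],[2.42,0,2.43],[2.9,0,2.67],[3.39,0,2.86],[3.86,0,3.0],[4.27,0,3.1],[4.69,0,3.17]], "twist": [[0,0.06,0],[0,0.13,0],[0,0.218,0],[0,0.305,0],[0,0.392,0],[0,0.48,0],[0,0.568,0],[0,0.655,0],[0,0.742,0],[0,0.82,0],[0,0.89,0],[0,0.96,0]]}}

```text
t: 11.27
ee_pos: [0.6768, 0.2004, 0.1878]
tool_rot: [0.238, -0.665, 0.666, -0.242]
force: [4.0, 0.3, 0.8]
finger_gap: 0.0135
```

```bash
python3 arc.py [.615,.188] 60 12; python3 - <<'E'
from h import *
snap('wrist','w8')
E
```

```text
11.2667 [0.6768 0.2004 0.1878] [4.  0.3 0.8] 0.0135 [ 0.17  0.49  1.2  -0.    1.44  1.04]
r 0.06305532745334128 stand dir -5.249468816089518
[0.28, -0.00, 0.47] 0.087; [0.60, -0.00, 0.92] 0.175; [0.96, -0.00, 1.34] 0.262; [1.36, -0.00, 1.72] 0.349; [1.78, -0.00, 2.07] 0.436; [2.24, -0.00, 2.38] 0.524; [2.72, -0.01, 2.64] 0.611; [3.22, -0.01, 2.87] 0.698; [3.74, -0.01, 3.05] 0.785; [4.27, -0.01, 3.19] 0.873; [4.82, -0.01, 3.27] 0.960; [5.36, -0.02, 3.31] 1.047;
```

View pics/w8.png

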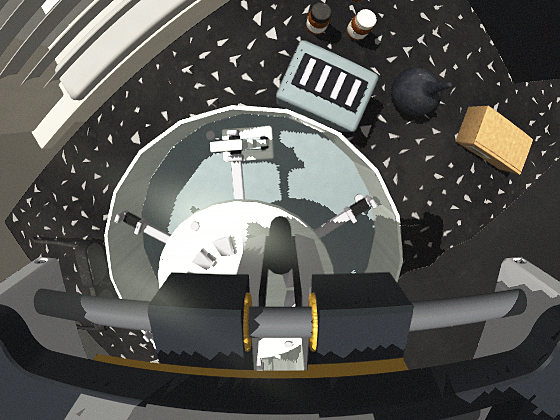

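Call:
{"api": "step_arm", "payload": {"claw": [1.2,1.2,1.2,1.2,1.2,1.2,1.2,1.2,1.2,1.2,1.2,1.2], "linear": [[0.2,0,0.32],[0.44,0,0.68],[0.76,0,1.1],[1.13,0,1.48],[1.53,0,1.83],[1.96,0,2.15],[2.42,0,2.43],[2.9,0,2.67],[3.39,0,2.86],[3.86,0,3.0],[4.27,0,3.1],[4.69,0,3.17]], "twist": [[0,0.06,0],[0,0.13,0],[0,0.218,0],[0,0.305,0],[0,0.392,0],[0,0.48,0],[0,0.568,0],[0,0.655,0],[0,0.742,0],[0,0.82,0],[0,0.89,0],[0,0.96,0]]}}

```text
t: 12.32
ee_pos: [0.6612, 0.1442, 0.1878]
tool_rot: [-0.097, -0.7, 0.701, 0.092]
force: [4.0, -4.1, 0.6]
finger_gap: 0.0137
```

```bash
python3 arc.py [.615,.188] 30 6; python3 - <<'E'
from h import *
p=np.array([(.5552,.2026),(.5833,.2405),(.64,.2446),(.6768,.2004),get_obs()['ee_pos'][:2]])
A=np.c_[2*p,np.ones(len(p))];s=np.linalg.lstsq(A,(p**2).sum(1),rcond=None)[0];print(s[:2],np.sqrt(s[2]+s[:2]@s[:2]),np.linalg.norm(p-s[:2],axis=1))
E
```

```text
12.3167 [0.6612 0.1442 0.1878] [ 4.  -4.1  0.6] 0.0137 [ 0.09  0.43  1.29 -0.    1.42  1.93]
r 0.06368639467555483 stand dir -60.099646992660574
[0.28, -0.00, 0.48] 0.087; [0.61, -0.00, 0.93] 0.175; [0.97, -0.00, 1.35] 0.262; [1.37, -0.01, 1.74] 0.349; [1.80, -0.01, 2.09] 0.436; [2.25, -0.01, 2.40] 0.524; [0.61572361 0.18703542] 0.06250289444603825 [0.06249291 0.06252801 0.06247419 0.06252149 0.06249786]
```

Call:
{"api": "step_arm", "payload": {"claw": [1.2,1.2,1.2,1.2,1.2,1.2,1.2,1.2], "linear": [[0.2,0,0.35],[0.45,0,0.7],[0.78,0,1.12],[1.12,0,1.5],[1.45,0,1.8],[1.8,0,2.09],[2.2,0,2.35],[2.2,0,2.35]], "twist": [[0,0.065,0],[0,0.13,0],[0,0.215,0],[0,0.295,0],[0,0.365,0],[0,0.436,0],[0,0.512,0],[0,0.512,0]]}}

```text
t: 12.98
ee_pos: [0.6325, 0.1268, 0.1877]
tool_rot: [-0.27, -0.653, 0.655, 0.267]
force: [1.2, -5.3, 2.1]
finger_gap: 0.0136
```

```bash
python3 arc.py [.6157,.187] 5 1; python3 - <<'E'
from h import *
snap('wrist','w9');snap('top','t9')
a=cv2.imread('pics/t9.png')
cv2.imwrite('pics/t9c.png',cv2.resize(a[105:225,150:270],None,fx=5,fy=5,interpolation=cv2.INTER_CUBIC))
E
```

```text
12.9833 [0.6325 0.1268 0.1877] [ 1.2 -5.3  2.1] 0.0136 [ 0.07  0.36  1.38 -0.    1.4   2.42]
r 0.06245211083551833 stand dir -91.01625672519214
[0.29, -0.00, 0.46] 0.087;
```

View pics/w9.png

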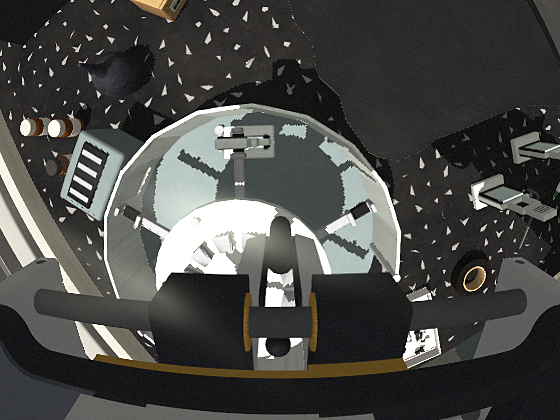

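View pics/t9c.png

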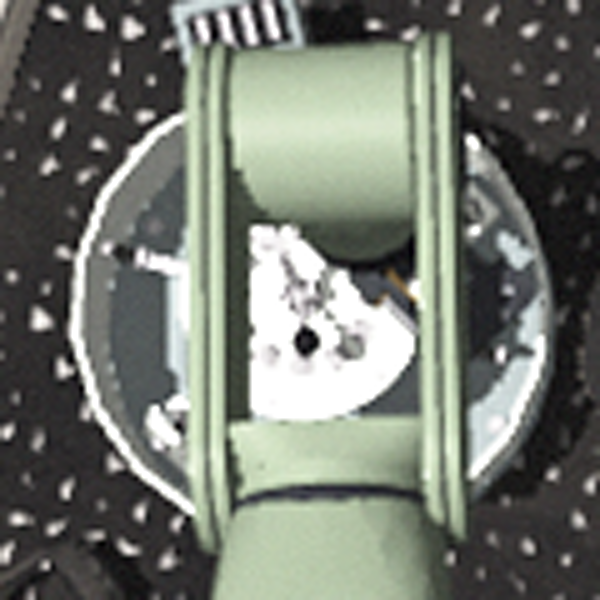

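Call:
{"api": "step_arm", "payload": {"claw": [3,3,3,3,3,3,3,3,3,3,3,3], "linear": [[0,0,0],[0,0,0],[0,-2,0],[0,-5,0],[0,-8,0],[0.5,-11,2],[1.5,-14,5],[2.5,-17,8],[3.5,-20,11],[4.5,-21,13.5],[5.5,-21,15.5],[5.5,-21,15.5]], "twist": [[0,0,0],[0,0,0],[0,0,0],[0,0,0],[0,0,0],[0,-0.1,0],[0,-0.2,0],[0,-0.32,0],[0,-0.44,0],[0,-0.56,0],[0,-0.68,0],[0,-0.8,0]]}}

```text
t: 14.08
ee_pos: [0.481, 0.057, 0.3993]
tool_rot: [0.009, -0.707, 0.707, -0.011]
force: [1.3, 0.6, 0.1]
finger_gap: 0.0299
```

Call:
{"api": "step_arm", "payload": {"claw": [3,3,3,3,3,3,3,3,3,3], "linear": [[0,0,0],[0,0,0],[0,0,0],[0,0,0],[0,0,0],[0,0,0],[0,0,0],[0,0,0],[0,0,0],[0,0,0]], "twist": [[0,-0.11,0],[0,-0.22,0],[0,-0.33,0],[0,-0.44,0],[0,-0.55,0],[0,-0.66,0],[0,-0.77,0],[0,-0.88,0],[0,-0.98,0],[0,-1.03,0]]}}

```text
t: 14.92
ee_pos: [0.4832, 0.058, 0.3962]
tool_rot: [-0.357, 0.611, -0.61, 0.357]
force: [-0.0, -0.3, -0.4]
finger_gap: 0.0301
```

```bash
python3 - <<'E'
from h import *
o=get_obs();print(o['t'],np.round(o['ee_pos'],3),np.round(o['joints'],2));print(R.from_quat(o['tool_rot']).as_matrix().round(3))
snap('wrist','w10')
E
```

```text
14.9167 [0.483 0.058 0.396] [-0.06 -0.06  1.45  0.    1.76  0.45]
[[-0.49  -0.001  0.872]
 [-0.872  0.001 -0.49 ]
 [-0.    -1.    -0.001]]
```

View pics/w10.png

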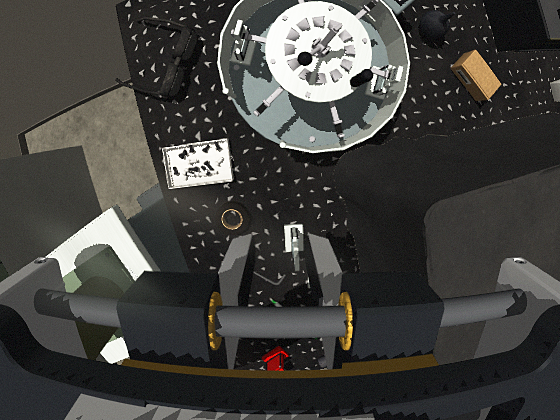

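```bash
python3 - <<'E'
from h import *
a=cv2.imread('pics/w10.png')
cv2.imwrite('pics/w10c.png',cv2.resize(a[0:160,210:420],None,fx=3.75,fy=3.75,interpolation=cv2.INTER_CUBIC))
E
```

```text
(no output)
```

View pics/w10c.png

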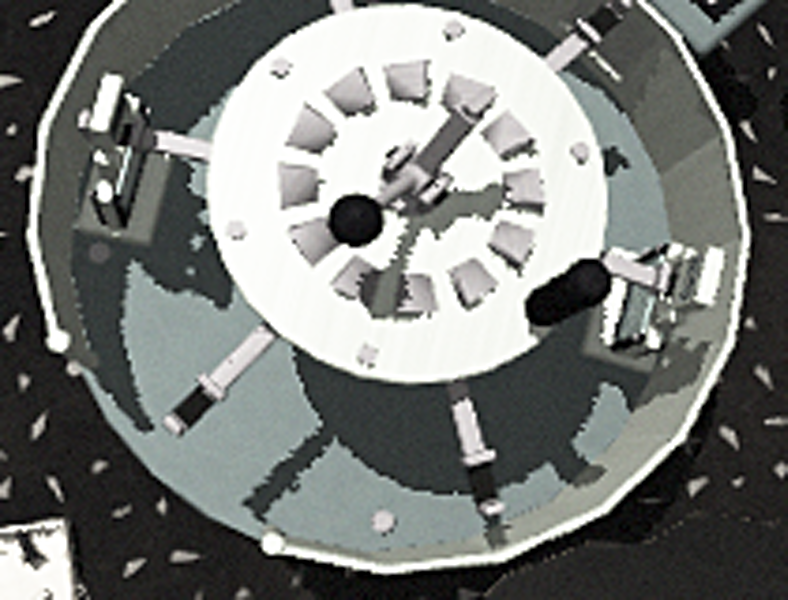

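```bash
python3 - <<'E'
from h import *
z=np.load('pics/w10.npz');im,d,K,T=z['im'],z['d'],z['K'],z['T']
f=lambda a,b,h: onplane(210+a/3.75,b/3.75,h,K,T,True)[:2]
C=np.array([.6157,.187])
g1,g2=f(60,343,.098),f(272,543,.098); 
print('gaps',g1,g2,np.linalg.norm(g1-g2),'yaw',np.degrees(np.arctan2(*(C-(g1+g2)/2)[::-1])),np.degrees(np.arctan2(*(g2-g1)[::-1]))+90)
seat=f(190,408,.115);lip=f(172,428,.125);col=f(210,388,.122);knob=f(592,280,.215);ball=f(355,220,.188)
for n,p in dict(seat=seat,lip=lip,col=col,knob=knob,ball=ball,lip6=f(490,507,.125),lip2=f(605,15,.125)).items(): w=p-C;print(n,p,np.linalg.norm(w),np.degrees(np.arctan2(w[1],w[0])))
E
```

```text
gaps [0.47472395 0.20390122] [0.50752791 0.09365238] 0.11502567142000777 yaw 17.057641396013654 16.57009590777575
seat [0.50625203 0.1542215 ] 0.1142509890104562 -163.32760180904862
lip [0.49715429 0.15031288] 0.12409282893947289 -162.80392796835574
col [0.51648451 0.15654193] 0.10378538756269833 -162.93408870571776
knob [0.63355299 0.12473092] 0.0647778352319324 -74.00202582455397
ball [0.58326935 0.17668009] 0.03403303947089932 -162.34816288386992
lip6 [0.58577132 0.06819765] 0.12251418104355383 -104.13972887876879
lip2 [0.72278964 0.21738761] 0.11131755590060557 15.841750520500865
```

Call:
{"api": "step_arm", "payload": {"claw": [5,5,5,5,5,5,5,5,5,5], "linear": [[3,0,-2],[6,0,-2],[9,2,-1],[12,4,0],[15,6,1],[18,8,1.8],[20,9.6,1.8],[20,9.6,1.8],[20,9.6,1.8],[20,9.6,1.8]], "twist": [[0,0,0],[0,0,0],[0,0,0],[0,0,0],[0,0,0],[0,0,0],[0,0,0],[0,0,0],[0,0,0],[0,0,0]]}}

```text
t: 15.8
ee_pos: [0.4007, -0.1247, 0.3013]
tool_rot: [0.355, -0.611, 0.612, -0.356]
force: [0.2, -0.0, 1.1]
finger_gap: 0.0498
```

```bash
python3 - <<'E'
from h import *
o=get_obs();print(o['t'],np.round(o['ee_pos'],3),np.round(o['joints'],2))
im,d,K,T=snap('wrist','w11')
a=cv2.imread('pics/w11.png')
print(proj([.438,-.064,.126],K,T,True),proj([.437,-.148,.126],K,T,True))
E
```

```text
15.8 [ 0.401 -0.125  0.301] [-0.51 -0.2   1.75  0.    1.59  0.01]
(np.float64(281.6011381215215), np.float64(125.71146372110682)) (np.float64(317.891704842696), np.float64(192.1878161713422))
```

View pics/w11.png

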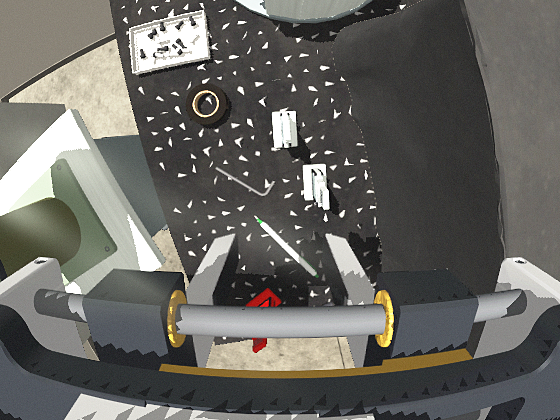

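```bash
python3 - <<'E'
from h import *
a=cv2.imread('pics/w11.png')
cv2.imwrite('pics/w11c.png',cv2.resize(a[95:215,255:345],None,fx=5,fy=5,interpolation=cv2.INTER_CUBIC))
E
```

```text
(no output)
```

View pics/w11c.png

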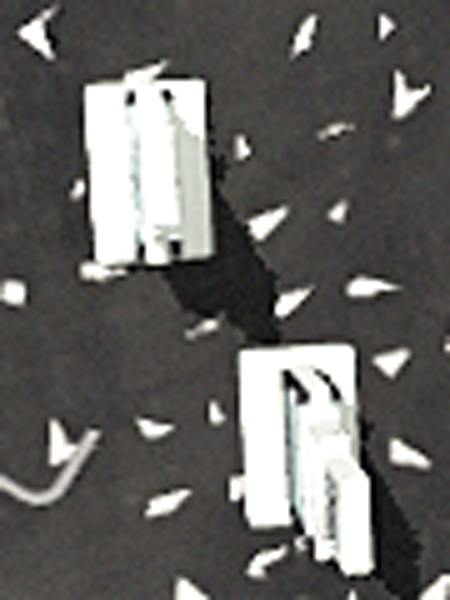

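```bash
python3 - <<'E'
from h import *
z=np.load('pics/w11.npz');im,d,K,T=z['im'],z['d'],z['K'],z['T']
f=lambda a,b,h: onplane(255+a/5,95+b/5,h,K,T,True)[:2]
A=np.array([f(*p,.01) for p in [(84,84),(208,78),(213,256),(95,265)]])
B=np.array([f(*p,.01) for p in [(240,350),(355,345),(250,527)]])
yaw=lambda v:np.degrees(np.arctan2(v[1],v[0]))
print('A',A.mean(0),[np.linalg.norm(A[i]-A[(i+1)%4]).round(4) for i in range(4)],yaw(A[1]-A[0]),yaw(A[2]-A[3]),yaw(A[0]-A[3]),yaw(A[1]-A[2]))
print('B',(B[1]+B[2])/2,np.linalg.norm(B[1]-B[0]),np.linalg.norm(B[2]-B[0]),yaw(B[1]-B[0]),yaw(B[0]-B[2]))
# tab tops
Bt=[f(*p,.126) for p in [(326,470),(362,466),(374,570),(342,575)]]; print('Btab',np.mean(Bt,0),yaw(Bt[0]-Bt[3]))
At=[f(*p,.126) for p in [(137,100),(172,98),(178,235),(147,238)]]; print('Atab',np.mean(At,0))
E
```

```text
A [ 0.44052664 -0.07097562] [np.float64(0.0355), np.float64(0.0517), np.float64(0.0342), np.float64(0.0526)] -26.683109914279008 -25.130542422836495 63.68804263358831 62.21277087996846
B [ 0.44126546 -0.16084726] 0.033863597618206544 0.0531275432064132 -26.63090258315139 64.38432459454938
Btab [ 0.44050574 -0.15915254] 70.56631182598656
Atab [ 0.44127158 -0.06941607]
```

Call:
{"api": "step_arm", "payload": {"claw": [4,4,4,4,4,4,4,4,4,4], "linear": [[-2,1,0.2],[-4,3,0.5],[-6.7,5,0.8],[-6.7,8,0.8],[-6.7,11,0.8],[-6.7,14,0.8],[-6.7,15.5,0.8],[-6.7,15.5,0.8],[-6.7,15.5,0.8],[-6.7,15.5,0.8]], "twist": [[0,-0.05,0],[0,-0.05,0],[0,-0.05,0],[0,-0.05,0],[0,-0.05,0],[0,-0.05,0],[0,-0.05,0],[0,-0.05,0],[0,-0.05,0],[0,-0.05,0]]}}

```text
t: 16.68
ee_pos: [0.4422, -0.071, 0.1475]
tool_rot: [0.37, -0.601, 0.603, -0.371]
force: [-0.4, -0.3, 0.8]
finger_gap: 0.0399
```

```bash
python3 - <<'E'
from h import *
o=get_obs();print(o['t'],np.round(o['ee_pos'],4),np.round(o['joints'],2));print(R.from_quat(o['tool_rot']).as_matrix().round(3))
im,d,K,T=snap('wrist','w12')
E
```

```text
16.6833 [ 0.4422 -0.071   0.1475] [-0.35 -0.01  1.91  0.    1.24  0.11]
[[-0.451  0.004  0.893]
 [-0.893 -0.001 -0.451]
 [-0.001 -1.     0.004]]
```

View pics/w12.png

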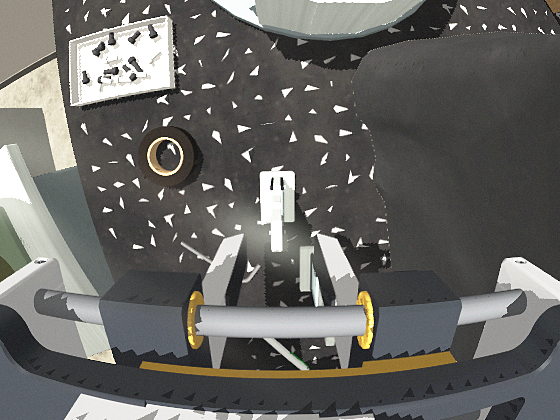

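```bash
python3 - <<'E'
from h import *
z=np.load('pics/w12.npz');im,d,K,T=z['im'],z['d'],z['K'],z['T']
print(proj([.4422,-.071,.126],K,T,True),proj([.4422,-.071,.1475],K,T,True))
a=cv2.imread('pics/w12.png');cv2.imwrite('pics/w12c.png',cv2.resize(a[160:280,230:330],None,fx=5,fy=5,interpolation=cv2.INTER_CUBIC))
E
```

```text
(np.float64(279.3550701458446), np.float64(236.18436302304883)) (np.float64(279.43667801686973), np.float64(248.23486145136624))
```

View pics/w12c.png

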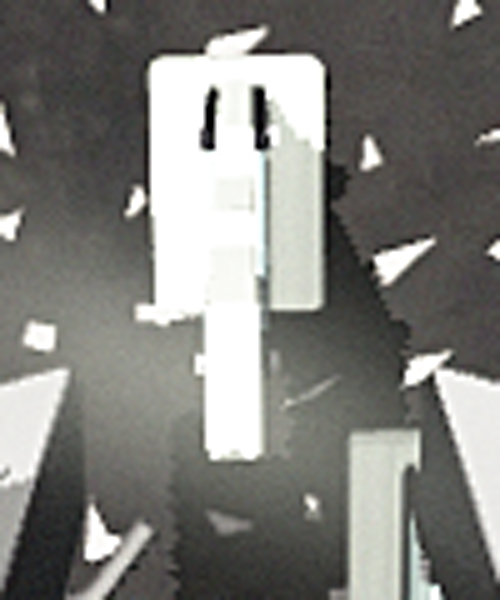

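Call:
{"api": "step_arm", "payload": {"claw": [4,4,4,4,0.3,0.3,0.3,0.3,0.3,0.3], "linear": [[-0.1,1.5,-0.1],[-0.1,3,-0.1],[-0.1,4.3,-0.1],[-0.1,4.3,-0.1],[-0.1,4.3,-0.1],[-0.1,4.3,-0.1],[-0.1,4.3,-0.1],[-0.1,4.3,-0.1],[-0.1,4.3,-0.1],[-0.1,4.3,-0.1]], "twist": [[0,0,0],[0,0,0],[0,0,0],[0,0,0],[0,0,0],[0,0,0],[0,0,0],[0,0,0],[0,0,0],[0,0,0]]}}

```text
t: 17.57
ee_pos: [0.4402, -0.0698, 0.1031]
tool_rot: [0.37, -0.602, 0.603, -0.37]
force: [0.5, -0.2, 2.6]
finger_gap: 0.0069
```

```bash
python3 - <<'E'
from h import *
o=get_obs();print(o['t'],np.round(o['ee_pos'],4),np.round(o['force'],1),o['finger_gap'],np.round(o['joints'],2));print(R.from_quat(o['tool_rot']).as_matrix().round(3))
E
```

```text
17.5667 [ 0.4402 -0.0698  0.1031] [ 0.5 -0.2  2.6] 0.006931691186855147 [-0.35  0.05  1.95  0.    1.14  0.12]
[[-0.452  0.001  0.892]
 [-0.892 -0.    -0.452]
 [-0.    -1.     0.001]]
```

Call:
{"api": "step_arm", "payload": {"claw": [0.3,0.3,0.3,0.3,0.3,0.3,0.3,0.3,0.3,0.3,0.3,0.3], "linear": [[0,-1,0],[0,-3,0],[0,-5,0],[-1,-6.5,-0.5],[-3,-7,-1.7],[-5,-7,-2.8],[-7.2,-7,-4],[-9.4,-7,-5.3],[-11.6,-7,-6.6],[-13.8,-7,-7.8],[-16,-7,-9.1],[-17.4,-7,-9.9]], "twist": [[0,0,0],[0,0,0],[0,-0.04,0],[0,-0.1,0],[0,-0.18,0],[0,-0.27,0],[0,-0.36,0],[0,-0.45,0],[0,-0.54,0],[0,-0.63,0],[0,-0.71,0],[0,-0.764,0]]}}

```text
t: 18.57
ee_pos: [0.4293, 0.1323, 0.1727]
tool_rot: [-0.569, 0.42, -0.419, 0.569]
force: [0.2, -0.3, -1.1]
finger_gap: 0.0068
```

```bash
python3 - <<'E'
from h import *
o=get_obs();print(o['t'],np.round(o['ee_pos'],4),np.round(o['force'],1),o['finger_gap'],np.round(o['joints'],2));print(R.from_quat(o['tool_rot']).as_matrix().round(3))
im,d,K,T=snap('wrist','w13')
E
```

```text
18.5667 [0.4293 0.1323 0.1727] [ 0.2 -0.3 -1.1] 0.006764015549906955 [ 0.11 -0.03  1.87  0.    1.3  -0.2 ]
[[ 0.295 -0.001  0.955]
 [-0.955  0.001  0.295]
 [-0.001 -1.    -0.   ]]
```

View pics/w13.png

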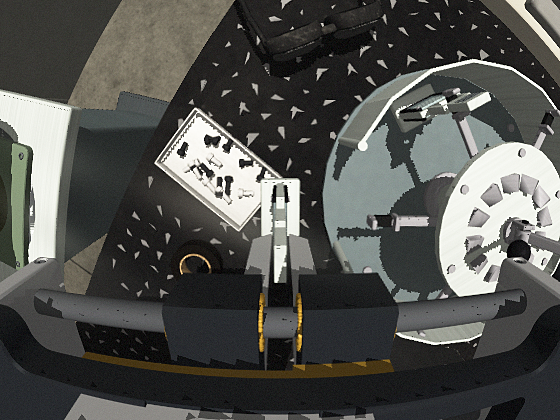

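```bash
python3 - <<'E'
from h import *
z=np.load('pics/w13.npz');im,d,K,T=z['im'],z['d'],z['K'],z['T']
print(proj([.5073,.1541,.115],K,T,True))
a=cv2.imread('pics/w13.png');cv2.imwrite('pics/w13c.png',cv2.resize(a[170:290,230:430],None,fx=4,fy=4,interpolation=cv2.INTER_CUBIC))
E
```

```text
(np.float64(382.36881103129144), np.float64(222.6176164872259))
```

View pics/w13c.png

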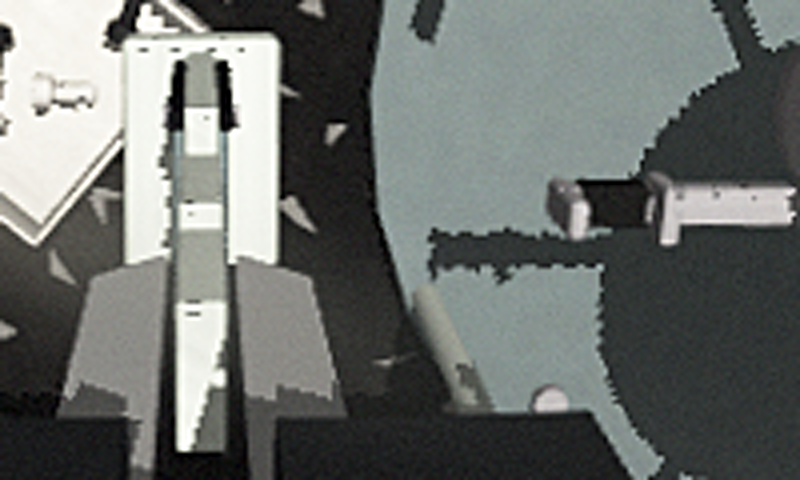

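Call:
{"api": "step_arm", "payload": {"claw": [0.3,0.3,0.3,0.3,0.3,0.3,0.3,0.3,0.3,0.3,0.3,0.3], "linear": [[0.1,1,0],[0.1,2,0.5],[0.1,3,1],[0.1,3,2],[0.1,3,3],[0.1,3,3.8],[0.1,3,4.6],[0.1,3,5.4],[0.1,3,6.2],[0.1,3,7],[0.1,3,7.7],[0.1,3,8.1]], "twist": [[0,0,0],[0,0,0],[0,0,0],[0,0,0],[0,0,0],[0,0,0],[0,0,0],[0,0,0],[0,0,0],[0,0,0],[0,0,0],[0,0,0]]}}

```text
t: 19.62
ee_pos: [0.509, 0.1532, 0.1426]
tool_rot: [-0.568, 0.421, -0.421, 0.568]
force: [-0.0, -0.4, -1.7]
finger_gap: 0.0068
```

```bash
python3 - <<'E'
from h import *
o=get_obs();print(o['t'],np.round(o['ee_pos'],4),np.round(o['force'],1),o['finger_gap'],np.round(o['joints'],2))
im,d,K,T=snap('wrist','w14');snap('side','s14')
a=cv2.imread('pics/w14.png');cv2.imwrite('pics/w14c.png',cv2.resize(a[150:300,200:400],None,fx=4,fy=4,interpolation=cv2.INTER_CUBIC))
E
```

```text
19.6167 [0.509  0.1532 0.1426] [-0.  -0.4 -1.7] 0.006845779304841571 [ 0.13  0.18  1.71  0.    1.25 -0.17]
```

View pics/w14c.png

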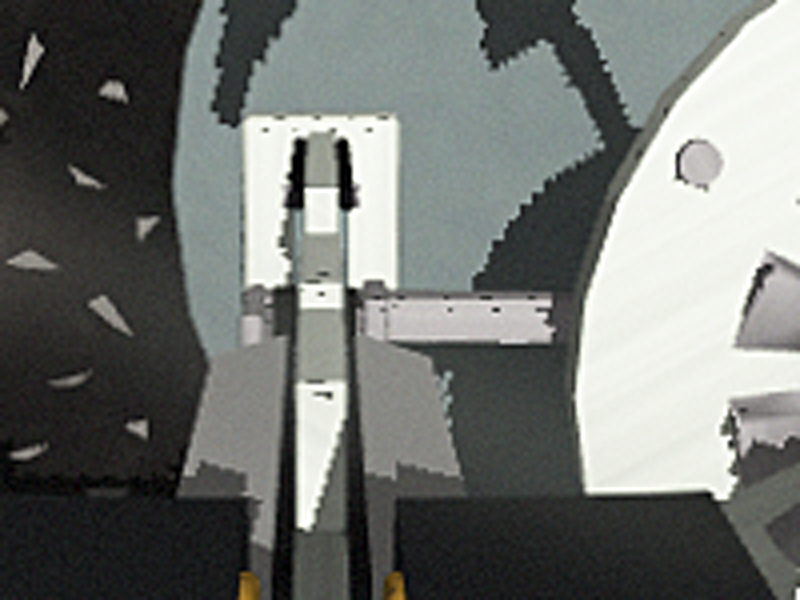

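Call:
{"api": "step_arm", "payload": {"claw": [0.3,0.3,0.3,0.3,0.3,0.3,0.3], "linear": [[0,0.3,-0.1],[0,0.6,-0.1],[0,0.9,-0.1],[0,1.1,-0.1],[0,1.3,-0.1],[0,1.4,-0.1],[0,1.4,-0.1]], "twist": [[0,0,0],[0,0,0],[0,0,0],[0,0,0],[0,0,0],[0,0,0],[0,0,0]]}}

```text
t: 20.3
ee_pos: [0.5068, 0.1525, 0.1283]
tool_rot: [0.568, -0.421, 0.421, -0.568]
force: [0.2, 0.4, -1.9]
finger_gap: 0.0069
```

Call:
{"api": "step_arm", "payload": {"claw": [0.3,0.3,1.2,1.6,1.6,1.6], "linear": [[0,0.1,0],[0,0.1,0],[0,0.1,0],[0,0.1,0],[0,0.1,0],[0,0.1,0]], "twist": [[0,0,0],[0,0,0],[0,0,0],[0,0,0],[0,0,0],[0,0,0]]}}

```text
t: 20.8
ee_pos: [0.5071, 0.1526, 0.1275]
tool_rot: [-0.568, 0.421, -0.421, 0.568]
force: [0.4, -0.7, -0.0]
finger_gap: 0.0162
```

```bash
python3 - <<'E'
from h import *
o=get_obs();print(o['t'],np.round(o['ee_pos'],4),np.round(o['force'],1),o['finger_gap'],np.round(o['joints'],2))
im,d,K,T=snap('wrist','w15')
a=cv2.imread('pics/w15.png');cv2.imwrite('pics/w15c.png',cv2.resize(a[150:300,200:400],None,fx=4,fy=4,interpolation=cv2.INTER_CUBIC))
E
```

```text
20.8 [0.5071 0.1526 0.1275] [ 0.4 -0.7 -0. ] 0.016154725417888326 [ 0.13  0.19  1.73  0.    1.22 -0.17]
```

View pics/w15c.png

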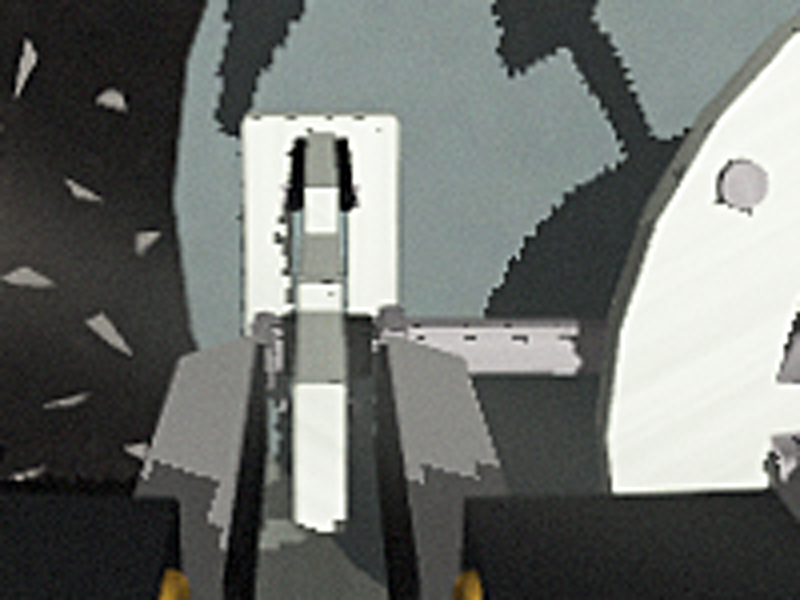

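Call:
{"api": "step_arm", "payload": {"claw": [1.6,1.6,2.8,2.8,2.8,2.8,2.8,2.8,2.8,2.8], "linear": [[0,-2,0],[0,-5,0],[0,-8,0],[0,-11,0],[1,-13,2],[3,-13,5],[5,-13,8.5],[6.3,-13,11.3],[6.3,-13,11.3],[6.3,-13,11.3]], "twist": [[0,0,0],[0,0,0],[0,0,0],[0,0,0],[0,0,0],[0,0,0],[0,0,0],[0,0,0],[0,0,0],[0,0,0]]}}

```text
t: 21.68
ee_pos: [0.6339, 0.1245, 0.2558]
tool_rot: [0.568, -0.422, 0.421, -0.567]
force: [-1.3, 0.2, -0.8]
finger_gap: 0.0282
```

```bash
python3 - <<'E'
from h import *
o=get_obs();print(o['t'],np.round(o['ee_pos'],4),np.round(o['force'],1),o['finger_gap'],np.round(o['joints'],2))
im,d,K,T=snap('wrist','w16')
C=np.array([.6157,.187]);k=np.r_[C+.064*np.array([np.cos(np.radians(-73.1)),np.sin(np.radians(-73.1))]),.215];print(proj(k,K,T,True),rel([k[0],k[1],.187]))
E
```

```text
21.6833 [0.6339 0.1245 0.2558] [-1.3  0.2 -0.8] 0.028174304737180442 [ 0.06  0.33  1.29  0.    1.53 -0.23]
(np.float64(280.9372341745186), np.float64(225.61356768643108)) [-0.0284112   6.93763384  0.16901971]
```

View pics/w16.png

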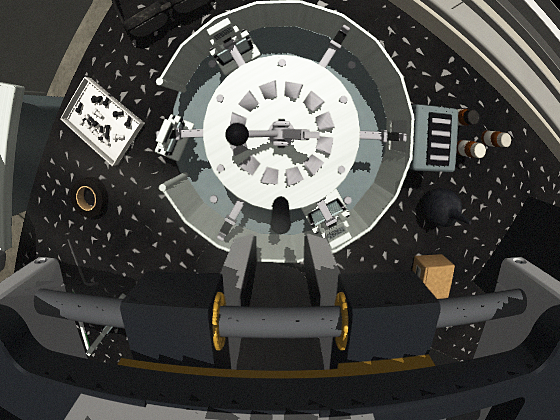

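Call:
{"api": "step_arm", "payload": {"claw": [2.8,2.8,2.8,2.8,2.8,1.2,1.2,1.2,1.2,1.2], "linear": [[0,2,0.1],[0,4,0.1],[0,6,0.1],[0,6.9,0.1],[0,6.9,0.1],[0,6.9,0.1],[0,6.9,0.1],[0,6.9,0.1],[0,6.9,0.1],[0,6.9,0.1]], "twist": [[0,0,0],[0,0,0],[0,0,0],[0,0,0],[0,0,0],[0,0,0],[0,0,0],[0,0,0],[0,0,0],[0,0,0]]}}

```text
t: 22.57
ee_pos: [0.6347, 0.1256, 0.1903]
tool_rot: [-0.568, 0.421, -0.421, 0.568]
force: [-3.4, -0.4, 5.6]
finger_gap: 0.0136
```

```bash
python3 arc.py [.6157,.187] 60 12
```

```text
22.5667 [0.6347 0.1256 0.1903] [-3.4 -0.4  5.6] 0.0136 [ 0.06  0.37  1.37  0.    1.4  -0.23]
r 0.06430642282330423 stand dir -89.43738348342123
[-0.02, -0.00, -0.56] 0.087; [-0.09, -0.00, -1.12] 0.175; [-0.21, -0.00, -1.67] 0.262; [-0.38, -0.00, -2.20] 0.349; [-0.59, -0.00, -2.72] 0.436; [-0.85, -0.01, -3.22] 0.524; [-1.15, -0.01, -3.69] 0.611; [-1.49, -0.01, -4.14] 0.698; [-1.86, -0.01, -4.56] 0.785; [-2.28, -0.01, -4.94] 0.873; [-2.72, -0.01, -5.28] 0.960; [-3.19, -0.01, -5.58] 1.047;
```

Call:
{"api": "step_arm", "payload": {"claw": [1.2,1.2,1.2,1.2,1.2,1.2,1.2,1.2,1.2,1.2,1.2,1.2], "linear": [[-0.01,0,-0.35],[-0.05,0,-0.8],[-0.13,0,-1.3],[-0.27,0,-1.85],[-0.45,0,-2.4],[-0.68,0,-2.9],[-0.95,0,-3.4],[-1.28,0,-3.88],[-1.65,0,-4.33],[-2.05,0,-4.73],[-2.4,0,-5.04],[-2.72,0,-5.28]], "twist": [[0,0.055,0],[0,0.125,0],[0,0.205,0],[0,0.292,0],[0,0.38,0],[0,0.465,0],[0,0.555,0],[0,0.645,0],[0,0.735,0],[0,0.825,0],[0,0.9,0],[0,0.96,0]]}}

```text
t: 23.57
ee_pos: [0.5773, 0.1355, 0.1903]
tool_rot: [0.307, -0.635, 0.637, -0.31]
force: [-0.5, -1.8, 4.3]
finger_gap: 0.0134
```

```bash
python3 arc.py [.6157,.187] 7 7
```

```text
23.5667 [0.5773 0.1355 0.1903] [-0.5 -1.8  4.3] 0.0134 [ 0.09  0.25  1.52 -0.    1.37  0.75]
r 0.06422671342557586 stand dir -143.3260409663753
[0.00, -0.00, -0.11] 0.017; [0.00, -0.00, -0.22] 0.035; [0.00, -0.00, -0.34] 0.052; [-0.00, -0.00, -0.45] 0.070; [-0.01, -0.00, -0.56] 0.087; [-0.02, -0.00, -0.67] 0.105; [-0.03, -0.00, -0.78] 0.122;
```

Call:
{"api": "step_arm", "payload": {"claw": [1.2,1.2,1.2,1.2,1.2,1.2,1.2], "linear": [[0,0,-0.2],[0,0,-0.4],[0,0,-0.56],[-0.01,0,-0.67],[-0.02,0,-0.75],[-0.02,0,-0.8],[-0.02,0,-0.8]], "twist": [[0,0.03,0],[0,0.06,0],[0,0.087,0],[0,0.105,0],[0,0.115,0],[0,0.12,0],[0,0.12,0]]}}

```text
t: 24.15
ee_pos: [0.5714, 0.1405, 0.1904]
tool_rot: [0.269, -0.652, 0.654, -0.272]
force: [-0.1, -3.3, 5.3]
finger_gap: 0.0136
```

```bash
python3 arc.py [.6157,.187] 3 3
```

```text
24.15 [0.5714 0.1405 0.1904] [-0.1 -3.3  5.3] 0.0136 [ 0.09  0.24  1.53 -0.    1.37  0.88]
r 0.06423210374459767 stand dir -150.17652762857966
[0.00, -0.00, -0.11] 0.017; [0.00, -0.00, -0.22] 0.035; [-0.00, -0.00, -0.34] 0.052;
```

Call:
{"api": "step_arm", "payload": {"claw": [1.2,1.2,1.2,1.2,1.2], "linear": [[0,0,-0.1],[0,0,-0.2],[0,0,-0.3],[0,0,-0.35],[0,0,-0.35]], "twist": [[0,0.02,0],[0,0.035,0],[0,0.05,0],[0,0.05,0],[0,0.05,0]]}}

```text
t: 24.57
ee_pos: [0.5716, 0.1407, 0.1903]
tool_rot: [0.251, -0.657, 0.663, -0.257]
force: [6.5, -7.2, 1.9]
finger_gap: 0.0141
```

```bash
python3 arc.py [.6157,.187] 3 3
```

```text
24.5667 [0.5716 0.1407 0.1903] [ 6.5 -7.2  1.9] 0.0141 [ 0.1   0.24  1.53 -0.01  1.36  0.94]
r 0.06397788904120039 stand dir -150.2237751606964
[0.01, -0.00, -0.11] 0.017; [0.01, -0.00, -0.22] 0.035; [0.02, -0.00, -0.33] 0.052;
```

Call:
{"api": "step_arm", "payload": {"claw": [2.8,2.8,2.8,2.8,2.8,2.8,4,4,4,4], "linear": [[0,0,0.2],[0,0,0.2],[0,-2,0.2],[0,-5,0.2],[0,-8,0.2],[0,-11,0.2],[1,-14,0.2],[3,-17,0.2],[6,-20,0.2],[6,-20,0.2]], "twist": [[0,0,0],[0,0,0],[0,0,0],[0,0,0],[0,0,0],[0,-0.1,0],[0,-0.2,0],[0,-0.3,0],[0,-0.36,0],[0,-0.36,0]]}}

```text
t: 25.4
ee_pos: [0.5241, 0.1009, 0.3959]
tool_rot: [0.365, -0.602, 0.605, -0.372]
force: [0.5, 0.8, 1.1]
finger_gap: 0.04
```

```bash
python3 - <<'E'
from h import *
o=get_obs();print(o['t'],np.round(o['ee_pos'],4),np.round(o['force'],1),o['finger_gap'],np.round(o['joints'],2));print(R.from_quat(o['tool_rot']).as_matrix().round(3))
im,d,K,T=snap('wrist','w17')
a=cv2.imread('pics/w17.png');cv2.imwrite('pics/w17c.png',cv2.resize(a[:200,200:460],None,fx=3,fy=3,interpolation=cv2.INTER_CUBIC))
E
```

```text
25.4 [0.5241 0.1009 0.3959] [0.5 0.8 1.1] 0.04003752702072679 [ 0.03  0.03  1.35 -0.    1.75  0.5 ]
[[-0.457  0.01   0.889]
 [-0.89   0.    -0.457]
 [-0.005 -1.     0.009]]
```

View pics/w17.png

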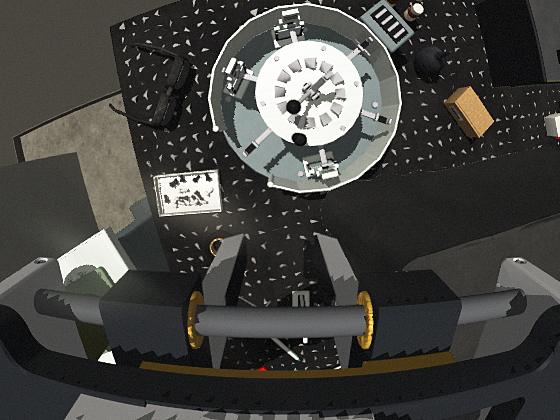

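View pics/w17c.png

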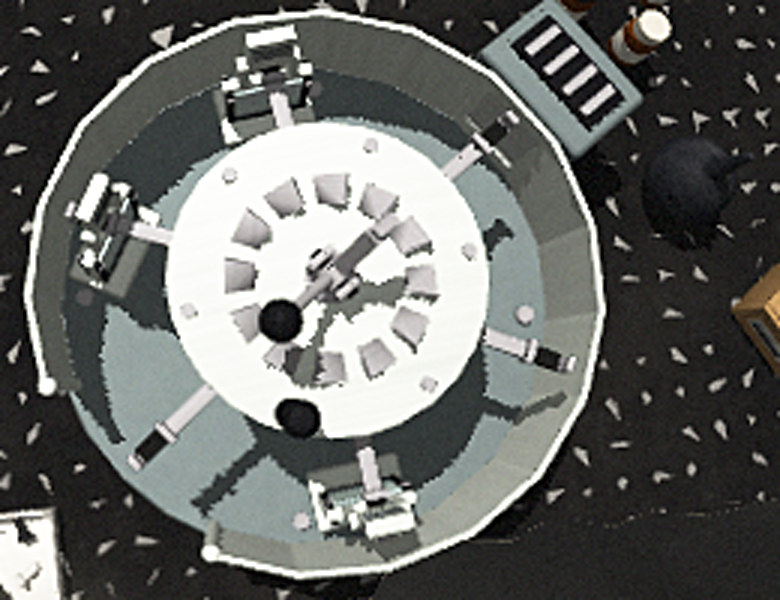

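```bash
python3 - <<'E'
from h import *
z=np.load('pics/w17.npz');im,d,K,T=z['im'],z['d'],z['K'],z['T']
f=lambda a,b,h: onplane(200+a/3,b/3,h,K,T,True)[:2]
C=np.array([.6157,.187])
for n,p in dict(seat=f(155,446,.115),lip=f(135,462,.125),col=f(171,429,.122),knob=f(297,418,.215),ball=f(281,320,.188)).items(): w=p-C;print(n,p,np.linalg.norm(w),np.degrees(np.arctan2(w[1],w[0])))
g=(f(47,385,.098)+f(210,550,.098))/2-C;print(np.degrees(np.arctan2(g[1],g[0])))
E
```

```text
seat [0.50943844 0.15334545] 0.11146366482384429 -162.4262636539332
lip [0.49872547 0.15131972] 0.12229522849015627 -163.03692822324646
col [0.52040672 0.15707782] 0.09988066411549473 -162.56766158629796
knob [0.57058482 0.14090529] 0.06449884687550916 -134.38470599025612
ball [0.58378844 0.17682794] 0.03349355817760463 -162.3199090505117
-163.3310766585071
```

Call:
{"api": "step_arm", "payload": {"claw": [4,4,4,4,4,4,4,4,4,4,4,4], "linear": [[1.5,0,-2.5],[3,0,-5],[5,0,-7.5],[8,1,-6],[11,2,-5],[14,4,-4],[17,6,-3],[20,8,-2],[23,10,-1],[26,12,1],[29,13,2],[32,13,3.6]], "twist": [[0,0,0],[0,0,0],[0,0,0],[0,0,0],[0,0,0],[0,0,0],[0,0,0],[0,0,0],[0,0,0],[0,0,0],[0,0,0],[0,0,0]]}}

```text
t: 26.45
ee_pos: [0.4069, -0.1978, 0.2528]
tool_rot: [-0.369, 0.607, -0.6, 0.367]
force: [0.2, 0.7, -0.1]
finger_gap: 0.0398
```

```bash
python3 - <<'E'
from h import *
o=get_obs();print(o['t'],np.round(o['ee_pos'],4),np.round(o['joints'],2));print(R.from_quat(o['tool_rot']).as_matrix().round(3))
im,d,K,T=snap('wrist','w18')
print(proj([.441,-.16,.126],K,T,True))
E
```

```text
26.45 [ 0.4069 -0.1978  0.2528] [-0.65 -0.09  1.76  0.    1.49 -0.17]
[[-0.458 -0.008  0.889]
 [-0.889  0.007 -0.458]
 [-0.003 -1.    -0.01 ]]
(np.float64(294.7601240540308), np.float64(149.2815144575125))
```

View pics/w18.png

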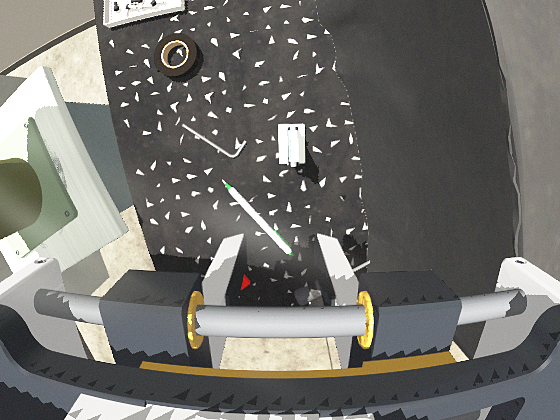

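```bash
python3 - <<'E'
from h import *
a=cv2.imread('pics/w18.png');cv2.imwrite('pics/w18c.png',cv2.resize(a[105:185,250:340],None,fx=7,fy=7,interpolation=cv2.INTER_CUBIC))
E
```

```text
(no output)
```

View pics/w18c.png

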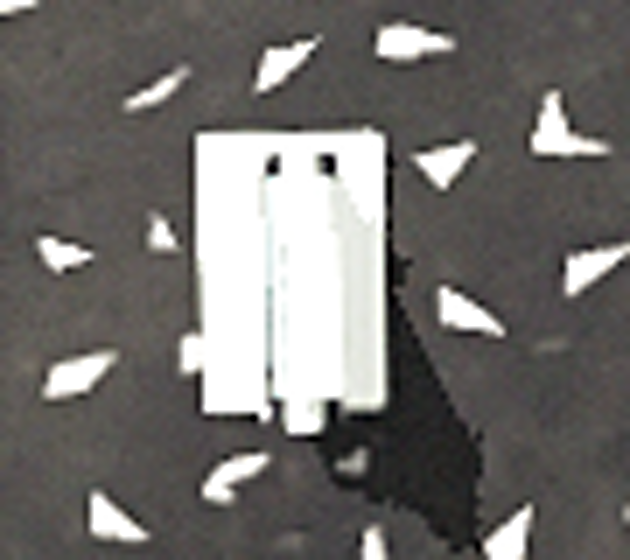

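```bash
python3 - <<'E'
from h import *
z=np.load('pics/w18.npz');im,d,K,T=z['im'],z['d'],z['K'],z['T']
f=lambda a,b,h: onplane(250+a/7,105+b/7,h,K,T,True)[:2]
A=np.array([f(*p,.01) for p in [(195,132),(386,130),(387,407),(202,414)]])
yaw=lambda v:np.degrees(np.arctan2(v[1],v[0]))
print('B',A.mean(0),[np.linalg.norm(A[i]-A[(i+1)%4]).round(4) for i in range(4)],yaw(A[1]-A[0]),yaw(A[2]-A[3]),yaw(A[0]-A[3]),yaw(A[1]-A[2]))
m=A.mean(0);print(rel([m[0],m[1],.103]),rel([m[0],m[1],.15]))
E
```

```text
B [ 0.44086922 -0.16083496] [np.float64(0.0351), np.float64(0.0517), np.float64(0.0345), np.float64(0.0526)] -26.23698928274014 -24.74220440963829 64.1950191834319 63.53634880762589
[-5.41047991 15.10785074  0.98564163] [-5.39918157 10.40792574  0.96161348]
```

Call:
{"api": "step_arm", "payload": {"claw": [4,4,4,4,4,4,4,4,4,4], "linear": [[-2,1,0.4],[-4,3,0.8],[-5.4,5,1],[-5.4,8,1],[-5.4,10,1],[-5.4,10.4,1],[-5.4,10.4,1],[-5.4,10.4,1],[-5.4,10.4,1],[-5.4,10.4,1]], "twist": [[0.01,-0.02,0],[0.01,-0.02,0],[0.01,-0.02,0],[0.01,-0.02,0],[0.01,-0.02,0],[0.01,-0.02,0],[0.01,-0.02,0],[0.01,-0.02,0],[0.01,-0.02,0],[0.01,-0.02,0]]}}

```text
t: 27.33
ee_pos: [0.4446, -0.1564, 0.156]
tool_rot: [0.372, -0.596, 0.604, -0.377]
force: [0.1, 0.1, -0.2]
finger_gap: 0.0399
```

```bash
python3 - <<'E'
from h import *
o=get_obs();p=o['ee_pos'];print(o['t'],np.round(p,4));print(R.from_quat(o['tool_rot']).as_matrix().round(3))
im,d,K,T=snap('wrist','w19')
print(proj([p[0],p[1],.126],K,T,True), rel([.4409,-.1608,.103]))
a=cv2.imread('pics/w19.png');cv2.imwrite('pics/w19c.png',cv2.resize(a[160:280,230:330],None,fx=5,fy=5,interpolation=cv2.INTER_CUBIC))
E
```

```text
27.3333 [ 0.4446 -0.1564  0.156 ]
[[-0.44   0.012  0.898]
 [-0.898 -0.006 -0.44 ]
 [ 0.    -1.     0.013]]
(np.float64(278.8505292654161), np.float64(231.95402107178217)) [ 0.55406108  5.29577013 -0.19003618]
```

View pics/w19c.png

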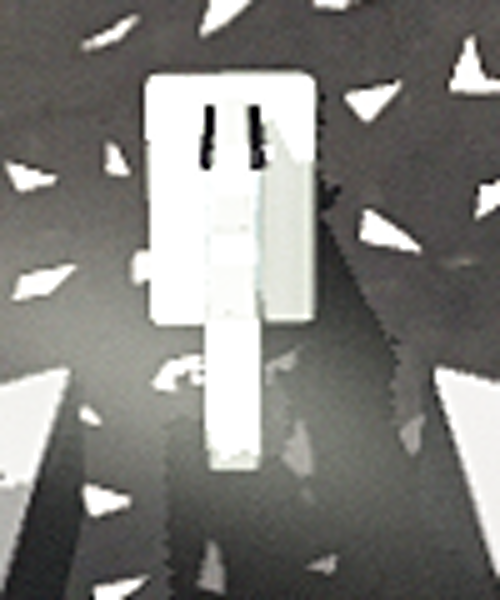

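Call:
{"api": "step_arm", "payload": {"claw": [4,4,4,4,4,4,4], "linear": [[0.5,0.5,-0.15],[0.5,2,-0.15],[0.5,4,-0.15],[0.5,5.2,-0.15],[0.5,5.2,-0.15],[0.5,5.2,-0.15],[0.5,5.2,-0.15]], "twist": [[-0.013,0,0],[-0.013,0,0],[-0.013,0,0],[-0.013,0,0],[-0.013,0,0],[-0.013,0,0],[-0.013,0,0]]}}

```text
t: 27.97
ee_pos: [0.4409, -0.1604, 0.1033]
tool_rot: [-0.375, 0.6, -0.6, 0.374]
force: [-0.1, -0.3, -0.2]
finger_gap: 0.0402
```

```bash
python3 - <<'E'
from h import *
o=get_obs();p=o['ee_pos'];print(o['t'],np.round(p,4));print(R.from_quat(o['tool_rot']).as_matrix().round(3)); print(rel([.4409,-.1608,.103]))
E
```

```text
27.9667 [ 0.4409 -0.1604  0.1033]
[[-0.44  -0.002  0.898]
 [-0.898  0.    -0.44 ]
 [ 0.    -1.    -0.002]]
[0.03739863 0.02682571 0.01873982]
```

Call:
{"api": "step_arm", "payload": {"claw": [0.3,0.3,0.3,0.3,0.3,0.3,0.3,0.3,0.3,0.3,0.3], "linear": [[0,0,0],[0,0,0],[0,0,0],[0,0,0],[0,0,0],[0,0,0],[0,-1,0],[0,-3,0],[0,-5,0],[0,-7,0],[0,-7,0]], "twist": [[0,0,0],[0,0,0],[0,0,0],[0,0,0],[0,0,0],[0,0,0],[0,0,0],[0,0,0],[0,0,0],[0,0,0],[0,0,0]]}}

```text
t: 28.88
ee_pos: [0.4432, -0.1614, 0.1769]
tool_rot: [0.374, -0.598, 0.602, -0.375]
force: [1.2, 0.7, -0.5]
finger_gap: 0.0067
```

Call:
{"api": "step_arm", "payload": {"claw": [0.3,0.3,0.3,0.3,0.3,0.3,0.3,0.3,0.3,0.3,0.3,0.3], "linear": [[-1,0,-0.5],[-3,0,-1.6],[-5.5,0,-2.9],[-8,0,-4.2],[-10.5,0,-5.6],[-13,0,-7],[-15.5,0,-8.3],[-18,0,-9.6],[-20.5,0,-11],[-23,0,-12.3],[-25,0,-13.4],[-25.7,0,-13.7]], "twist": [[0,-0.03,0],[0,-0.08,0],[0,-0.15,0],[0,-0.22,0],[0,-0.3,0],[0,-0.38,0],[0,-0.46,0],[0,-0.54,0],[0,-0.62,0],[0,-0.69,0],[0,-0.74,0],[0,-0.752,0]]}}

```text
t: 29.88
ee_pos: [0.4276, 0.1344, 0.1707]
tool_rot: [0.571, -0.421, 0.416, -0.569]
force: [-0.4, -0.7, -2.0]
finger_gap: 0.0067
```

```bash
python3 - <<'E'
from h import *
o=get_obs();print(o['t'],np.round(o['ee_pos'],4),np.round(o['force'],1),o['finger_gap'],np.round(o['joints'],2));print(R.from_quat(o['tool_rot']).as_matrix().round(3))
im,d,K,T=snap('wrist','w20')
print(proj([.5076,.154,.115],K,T,True),rel([.5076,.154,.1425]))
a=cv2.imread('pics/w20.png');cv2.imwrite('pics/w20c.png',cv2.resize(a[150:300,230:430],None,fx=4,fy=4,interpolation=cv2.INTER_CUBIC))
E
```

```text
29.8833 [0.4276 0.1344 0.1707] [-0.4 -0.7 -2. ] 0.006703416586999921 [ 0.11 -0.03  1.87  0.    1.31 -0.2 ]
[[ 0.298 -0.007  0.954]
 [-0.954  0.002  0.299]
 [-0.005 -1.    -0.006]]
(np.float64(384.72816697262783), np.float64(227.25959513298338)) [0.47260851 2.79832356 8.18999401]
```

View pics/w20c.png

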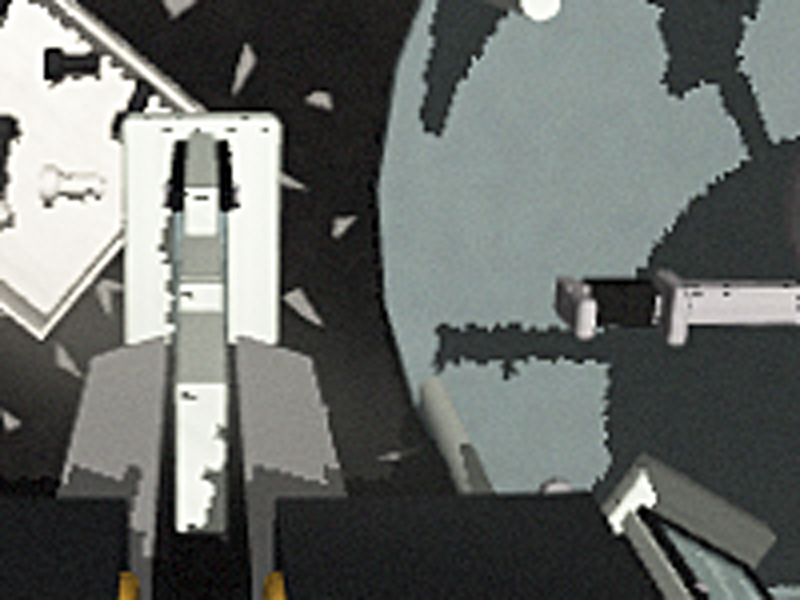

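Call:
{"api": "step_arm", "payload": {"claw": [0.3,0.3,0.3], "linear": [[0,0,0],[0,0,0],[0,0,0]], "twist": [[0,0,0],[0,0,0],[0,0,0]]}}

```text
t: 30.18
ee_pos: [0.4301, 0.1302, 0.1723]
tool_rot: [0.569, -0.422, 0.42, -0.568]
force: [0.6, 0.5, -2.0]
finger_gap: 0.0072
```

```bash
python3 - <<'E'
from h import *
o=get_obs();print(o['t'],np.round(o['ee_pos'],4),o['finger_gap']);print(R.from_quat(o['tool_rot']).as_matrix().round(3),rel([.5076,.154,.1425]))
E
```

```text
30.1833 [0.4301 0.1302 0.1723] 0.007159278779219865
[[ 0.291 -0.004  0.957]
 [-0.957  0.001  0.291]
 [-0.002 -1.    -0.003]] [-0.0144237   2.95085284  8.11930581]
```

Call:
{"api": "step_arm", "payload": {"claw": [0.3,0.3,0.3,0.3,0.3,0.3,0.3,0.3,0.3,0.3,0.3,0.3], "linear": [[-0.1,1,0],[-0.1,2,0.5],[-0.1,3,1],[-0.1,3,2],[-0.1,3,3],[-0.1,3,4],[-0.1,3,5],[-0.1,3,6],[-0.1,3,7],[-0.1,3,7.8],[-0.1,3,8.05],[-0.1,3,8.05]], "twist": [[0,0,0],[0,0,0],[0,0,0],[0,0,0],[0,0,0],[0,0,0],[0,0,0],[0,0,0],[0,0,0],[0,0,0],[0,0,0],[0,0,0]]}}

```text
t: 31.18
ee_pos: [0.5077, 0.156, 0.1427]
tool_rot: [0.569, -0.421, 0.419, -0.568]
force: [-0.4, -0.1, -1.5]
finger_gap: 0.0067
```

```bash
python3 - <<'E'
from h import *
o=get_obs();print(o['t'],np.round(o['ee_pos'],4),np.round(o['force'],1),o['finger_gap'],np.round(o['joints'],2))
im,d,K,T=snap('wrist','w21')
a=cv2.imread('pics/w21.png');cv2.imwrite('pics/w21c.png',cv2.resize(a[150:300,200:400],None,fx=4,fy=4,interpolation=cv2.INTER_CUBIC))
E
```

```text
31.1833 [0.5077 0.156  0.1427] [-0.4 -0.1 -1.5] 0.006663497859769001 [ 0.13  0.18  1.71  0.    1.25 -0.16]
```

View pics/w21c.png

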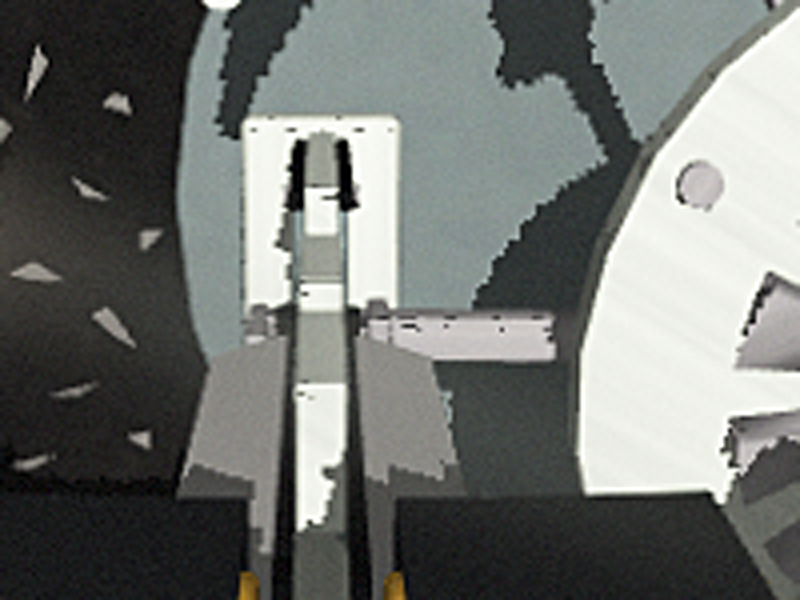

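Call:
{"api": "step_arm", "payload": {"claw": [0.3,0.3,0.3,0.3,0.3,0.3,0.3,0.3], "linear": [[0.2,0.2,-0.1],[0.2,0.5,-0.1],[0.2,0.8,-0.1],[0.2,1.1,-0.1],[0.2,1.3,-0.1],[0.2,1.5,-0.1],[0.2,1.5,-0.1],[0.2,1.5,-0.1]], "twist": [[0,0,0],[0,0,0],[0,0,0],[0,0,0],[0,0,0],[0,0,0],[0,0,0],[0,0,0]]}}

```text
t: 31.9
ee_pos: [0.5067, 0.1536, 0.1276]
tool_rot: [0.569, -0.421, 0.42, -0.568]
force: [-0.2, -0.0, -1.0]
finger_gap: 0.0063
```

Call:
{"api": "step_arm", "payload": {"claw": [1.2,1.6,1.6,1.6], "linear": [[0,0,0],[0,0,0],[0,0,0],[0,0,0]], "twist": [[0,0,0],[0,0,0],[0,0,0],[0,0,0]]}}

```text
t: 32.23
ee_pos: [0.5068, 0.1536, 0.1279]
tool_rot: [0.569, -0.421, 0.42, -0.568]
force: [0.1, 0.8, -0.1]
finger_gap: 0.0156
```

```bash
python3 - <<'E'
from h import *
o=get_obs();print(o['t'],np.round(o['ee_pos'],4),np.round(o['force'],1),o['finger_gap'],np.round(o['joints'],2))
im,d,K,T=snap('wrist','w22')
a=cv2.imread('pics/w22.png');cv2.imwrite('pics/w22c.png',cv2.resize(a[150:300,200:400],None,fx=4,fy=4,interpolation=cv2.INTER_CUBIC))
E
```

```text
32.2333 [0.5068 0.1536 0.1279] [ 0.1  0.8 -0.1] 0.015602854288166945 [ 0.13  0.19  1.73  0.    1.22 -0.17]
```

View pics/w22c.png

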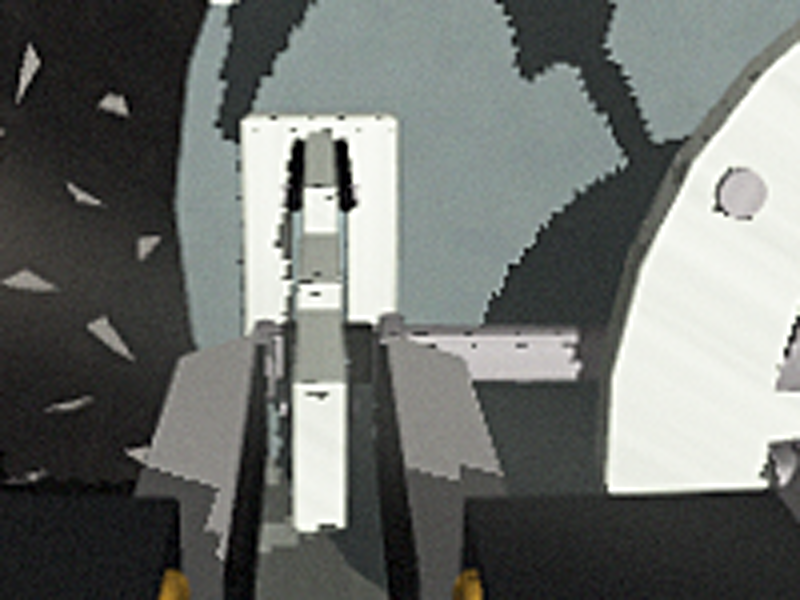

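Call:
{"api": "step_arm", "payload": {"claw": [1.6,1.6,1.6,1.6,2.4,2.4,2.4,2.4,2.4,2.4,2.4,2.4], "linear": [[0,-2,0],[0,-5,0],[0,-8.5,0],[0,-11,0],[0,-13,1],[0,-13,3],[0,-13,5.5],[0,-13,8],[0,-13,8],[0,-13,8],[0,-13,8],[0,-13,8]], "twist": [[0,0,0],[0,0,0],[0,-0.1,0],[0,-0.2,0],[0,-0.32,0],[0,-0.44,0],[0,-0.56,0],[0,-0.68,0],[0,-0.8,0],[0,-0.92,0],[0,-1.04,0],[0,-1.16,0]]}}

```text
t: 33.28
ee_pos: [0.5835, 0.1769, 0.2572]
tool_rot: [-0.706, 0.039, -0.037, 0.706]
force: [0.4, 0.3, 0.4]
finger_gap: 0.0241
```

Call:
{"api": "step_arm", "payload": {"claw": [2.4,2.4,2.4,2.4,2.4,2.4], "linear": [[0,0,0],[0,0,0],[0,0,0],[0,0,0],[0,0,0],[0,0,0]], "twist": [[0,-0.12,0],[0,-0.24,0],[0,-0.36,0],[0,-0.41,0],[0,-0.41,0],[0,-0.41,0]]}}

```text
t: 33.78
ee_pos: [0.5834, 0.1768, 0.2574]
tool_rot: [-0.699, -0.103, 0.105, 0.7]
force: [0.6, -0.0, -0.2]
finger_gap: 0.0244
```

```bash
python3 - <<'E'
from h import *
o=get_obs();print(o['t'],np.round(o['ee_pos'],4),np.round(o['force'],1),o['finger_gap'],np.round(o['joints'],2));print(R.from_quat(o['tool_rot']).as_matrix().round(3))
im,d,K,T=snap('wrist','w23')
print(proj([.5831,.1772,.188],K,T,True),rel([.5831,.1772,.169]))
E
```

```text
33.7833 [0.5834 0.1768 0.2574] [ 0.6 -0.  -0.2] 0.024355858587408415 [ 0.15  0.25  1.38  0.    1.51 -1.71]
[[ 0.957 -0.003 -0.29 ]
 [ 0.29   0.001  0.957]
 [-0.002 -1.     0.002]]
(np.float64(280.5395691066697), np.float64(216.25045330812864)) [1.77901504e-03 8.84057237e+00 2.66932822e-02]
```

View pics/w23.png

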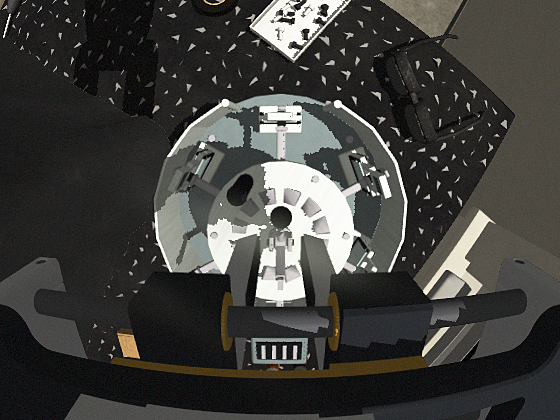

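Call:
{"api": "step_arm", "payload": {"claw": [2.4,2.4,2.4,2.4,2.4,2.4,1.4,1.4,1.4,1.4,1.4], "linear": [[0,2,0],[0,5,0],[0,7,0],[0,8.5,0],[0,8.8,0],[0,8.8,0],[0,8.8,0],[0,8.8,0],[0,8.8,0],[0,8.8,0],[0,8.8,0]], "twist": [[0,0,0],[0,0,0],[0,0,0],[0,0,0],[0,0,0],[0,0,0],[0,0,0],[0,0,0],[0,0,0],[0,0,0],[0,0,0]]}}

```text
t: 34.75
ee_pos: [0.5838, 0.1776, 0.1707]
tool_rot: [-0.698, -0.104, 0.105, 0.7]
force: [-0.1, 2.9, 1.8]
finger_gap: 0.0163
```

Call:
{"api": "step_arm", "payload": {"claw": [1.4,1.4,1.4,1.4,1.4,1.4,1.4,1.4,1.4,1.4,2.8,2.8], "linear": [[0.3,-0.28,0],[0.65,-0.54,0],[1.0,-0.77,0],[1.38,-0.96,0],[2.17,-1.25,0],[3.0,-1.4,0],[3.84,-1.4,0],[4.4,-1.32,0],[4.9,-1.2,0],[5.2,-1.09,0],[5.2,-1.09,0],[5.2,-1.09,0]], "twist": [[0,0,0],[0,0,0],[0,0,0],[0,0,0],[0,0,0],[0,0,0],[0,0,0],[0,0,0],[0,0,0],[0,0,0],[0,0,0],[0,0,0]]}}

```text
t: 35.75
ee_pos: [0.6332, 0.1909, 0.1796]
tool_rot: [0.7, 0.103, -0.105, -0.699]
force: [-1.5, -0.5, -0.3]
finger_gap: 0.0261
```

```bash
python3 - <<'E'
from h import *
o=get_obs();print(o['t'],np.round(o['ee_pos'],4),np.round(o['force'],1),o['finger_gap'],np.round(o['joints'],2))
im,d,K,T=snap('wrist','w24')
E
```

```text
35.75 [0.6332 0.1909 0.1796] [-1.5 -0.5 -0.3] 0.02608033053806078 [ 0.16  0.41  1.34 -0.    1.4  -1.7 ]
```

View pics/w24.png

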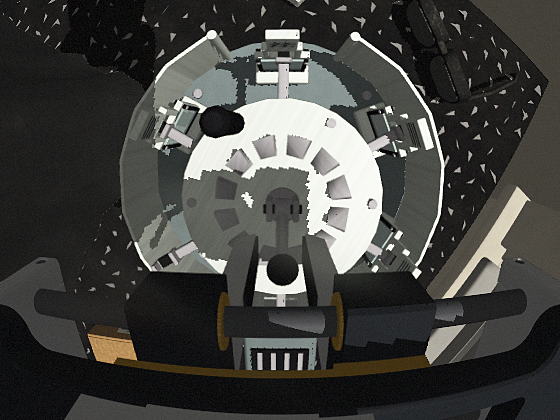

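Ball (283,268) lies behind the axis now. Rise clear and inspect.

Call:
{"api": "step_arm", "payload": {"claw": [2.8,2.8,2.8,2.8,2.8,2.8,2.8,2.8,2.8,2.8,2.8,2.8], "linear": [[0,-2,0],[0,-4,0],[0,-7,0],[-1,-10,0],[-3,-13,0],[-6,-15,0],[-9,-17,0],[-12,-19,0],[-14,-20,0],[-14,-20,0],[-14,-20,0],[-14,-20,0]], "twist": [[0,0,0],[0,0,0],[0,0,0],[0,0,0],[0,0,0],[0,0,0],[0,0,0],[0,0,0],[0,0,0],[0,0,0],[0,0,0],[0,0,0]]}}

```text
t: 36.8
ee_pos: [0.4998, 0.1506, 0.3794]
tool_rot: [-0.699, -0.103, 0.105, 0.7]
force: [-0.4, 0.2, -0.5]
finger_gap: 0.0282
```

```bash
python3 - <<'E'
from h import *
o=get_obs();print(o['t'],np.round(o['ee_pos'],4),np.round(o['force'],1))
im,d,K,T=snap('wrist','w25')
print(proj([.6387,.194,.196],K,T,True),proj([.5831,.1772,.188],K,T,True),proj([.5716-.001,.1407,.215],K,T,True))
snap('side','s25')
a=cv2.imread('pics/w25.png');cv2.imwrite('pics/w25c.png',cv2.resize(a[145:345,190:390],None,fx=3.9,fy=3,interpolation=cv2.INTER_CUBIC))
a=cv2.imread('pics/s25.png')
cv2.imwrite('pics/s25c.png',cv2.resize(a[135:255,285:435],None,fx=5,fy=5,interpolation=cv2.INTER_CUBIC))
E
```

```text
36.8 [0.4998 0.1506 0.3794] [-0.4  0.2 -0.5]
(np.float64(280.5856925680553), np.float64(301.50621570228526)) (np.float64(280.7529204035476), np.float64(257.819466180448)) (np.float64(253.35171200459456), np.float64(248.72073329943663))
```

View pics/w25c.png

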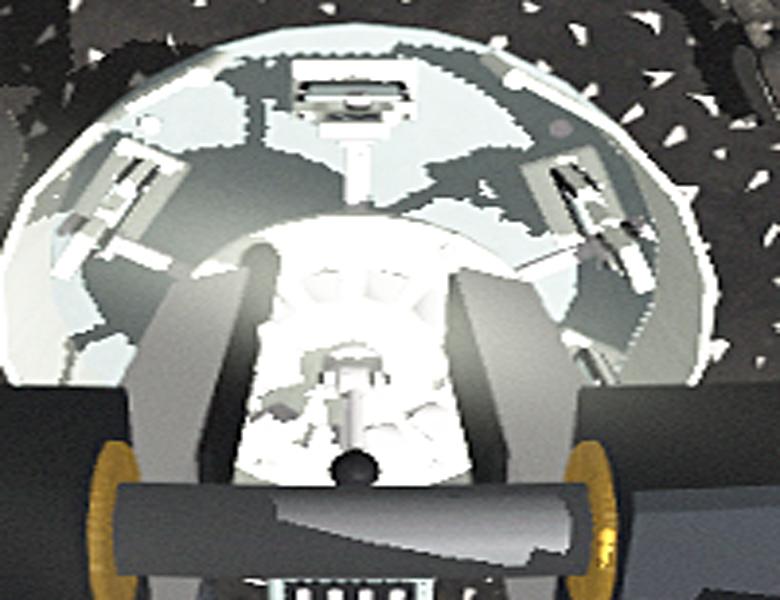

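View pics/s25c.png

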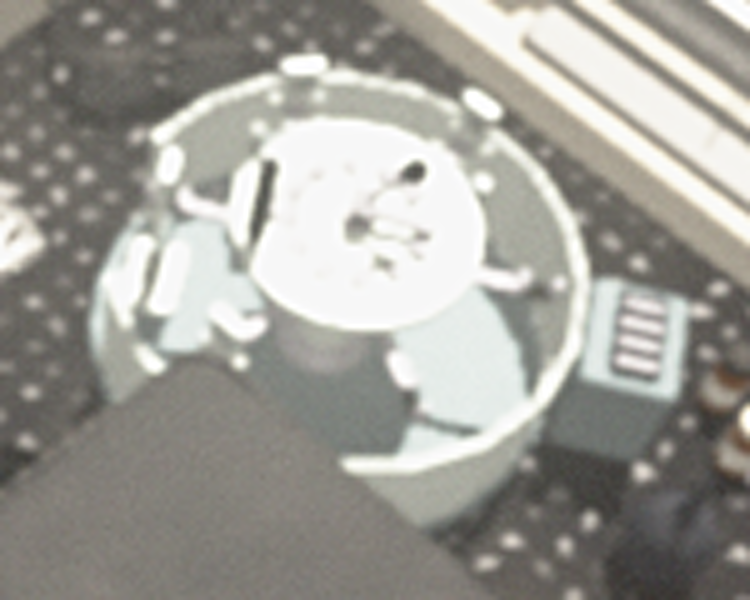

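Call:
{"api": "step_arm", "payload": {"claw": [2.8,2.8,2.8,2.8,2.8,2.8,2.8,2.8,2.8,2.8,2.8,2.8], "linear": [[-2,0,0],[-5,0,0],[-8,0,0],[-10,0,0],[-10,0,0],[-10,0,0],[-10,0,0],[-10,0,0],[-10,0,0],[-10,0,0],[-10,0,0],[-10,0,0]], "twist": [[0,0,0],[0,0,0],[0,0,0],[0,0,0],[0,0,0],[0,0,0],[0,0,0],[0,0,0],[0,0,0],[0,0,0],[0,0,0],[0,0,0]]}}

```text
t: 37.9
ee_pos: [0.4042, 0.1219, 0.3806]
tool_rot: [-0.699, -0.103, 0.105, 0.7]
force: [0.8, 0.1, -0.1]
finger_gap: 0.0277
```

Call:
{"api": "step_arm", "payload": {"claw": [2.8,2.8,2.8,2.8,2.8,2.8,2.8,2.8,2.8,2.8,2.8,2.8], "linear": [[0,0,0],[0,0,0],[0,0,0],[0,0,0],[0,0,0],[0,0,0],[0,0,0],[0,0,0],[0,0,0],[0,0,0],[0,0,0],[0,0,0]], "twist": [[0,0,0],[0,0,0],[0,0,0],[0,0,0],[0,0,0],[0,0,0],[0,0,0],[0,0,0],[0,0,0],[0,0,0],[0,0,0],[0,0,0]]}}

```text
t: 38.9
ee_pos: [0.4039, 0.1218, 0.3807]
tool_rot: [-0.699, -0.103, 0.105, 0.7]
force: [-0.0, 0.0, -0.4]
finger_gap: 0.0283
```

Call:
{"api": "step_arm", "payload": {"claw": [2.8,2.8,2.8,2.8,2.8,2.8,2.8,2.8,2.8,2.8,2.8,2.8], "linear": [[0,0,0],[0,0,0],[0,0,0],[0,0,0],[0,0,0],[0,0,0],[0,0,0],[0,0,0],[0,0,0],[0,0,0],[0,0,0],[0,0,0]], "twist": [[0,0,0],[0,0,0],[0,0,0],[0,0,0],[0,0,0],[0,0,0],[0,0,0],[0,0,0],[0,0,0],[0,0,0],[0,0,0],[0,0,0]]}}

```text
t: 39.9
ee_pos: [0.4039, 0.1218, 0.3807]
tool_rot: [-0.699, -0.103, 0.105, 0.7]
force: [1.1, -0.3, -0.6]
finger_gap: 0.0279
```

```bash
python3 - <<'E'
from h import *
o=get_obs();print(o['t'],np.round(o['ee_pos'],4),np.round(o['force'],1))
snap('side','s26');snap('wrist','w26');snap('top','t26')
for n in ['side0','s25','s26']:
    g=np.load('pics/%s.npz'%n)['im'][162:176,358:376].min(2).astype(float);w=np.clip(150-g,0,None);yy,xx=np.mgrid[162:176,358:376];w[w<40]=0
    print(n,(xx*w).sum()/w.sum(),(yy*w).sum()/w.sum(),w.sum())
import time
for i in range(6): eyes.camera('side')
im,d,K,T=snap('wrist','w27')
a=np.load('pics/w26.npz')['im'].astype(int);df=np.abs(a-im).max(2);print((df>40).sum())
K2=np.load('pics/w26.npz')
C=np.array([.6157,.187])
for b in (180,120,240,60): # predicted
    t=np.radians(b+16.8);p=C+.113*np.array([np.cos(t),np.sin(t)]);print(b,proj([*p,.151],K,T,True),proj([*p,.115],K,T,True))
cv2.imwrite('pics/w27c.png',cv2.resize(im[130:300,170:400,::-1],None,fx=3.4,fy=3.4,interpolation=cv2.INTER_CUBIC))
a=cv2.imread('pics/t26.png');cv2.imwrite('pics/t26c.png',cv2.resize(a[105:225,150:270],None,fx=5,fy=5,interpolation=cv2.INTER_CUBIC))
E
```

```text
39.9 [0.4039 0.1218 0.3807] [ 1.1 -0.3 -0.6]
side0 367.3323699421965 168.98843930635837 346.0
s25 367.3193717277487 168.98167539267016 382.0
s26 367.48768472906403 168.98029556650246 406.0
7
180 (np.float64(280.3053071983842), np.float64(260.8270273898251)) (np.float64(280.23320425560456), np.float64(251.04994537225832))
120 (np.float64(347.34864300879417), np.float64(295.4375470566334)) (np.float64(343.00687003154076), np.float64(284.1413345781938))
240 (np.float64(212.79217539625603), np.float64(295.0962687842539)) (np.float64(217.04010284098672), np.float64(283.80081111676884))
60 (np.float64(340.4125901848956), np.float64(354.55371346387165)) (np.float64(337.10703753970586), np.float64(341.4335064810057))
```

View pics/w27c.png

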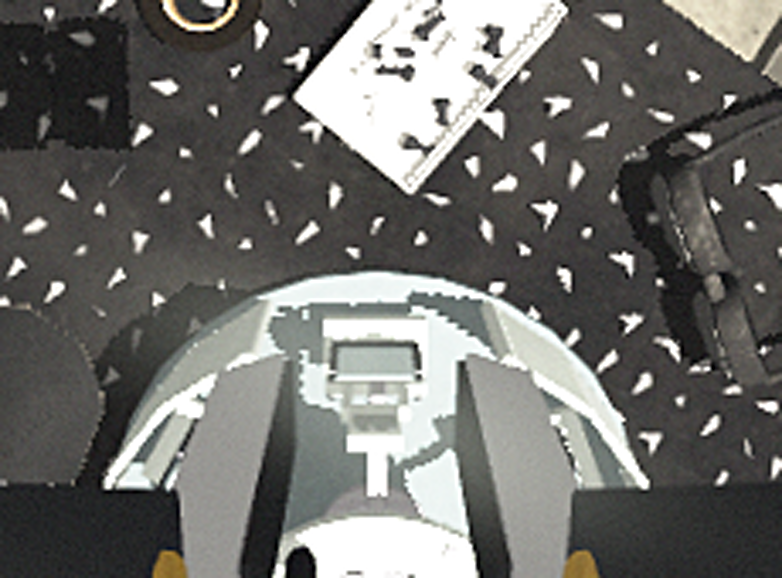

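View pics/t26c.png

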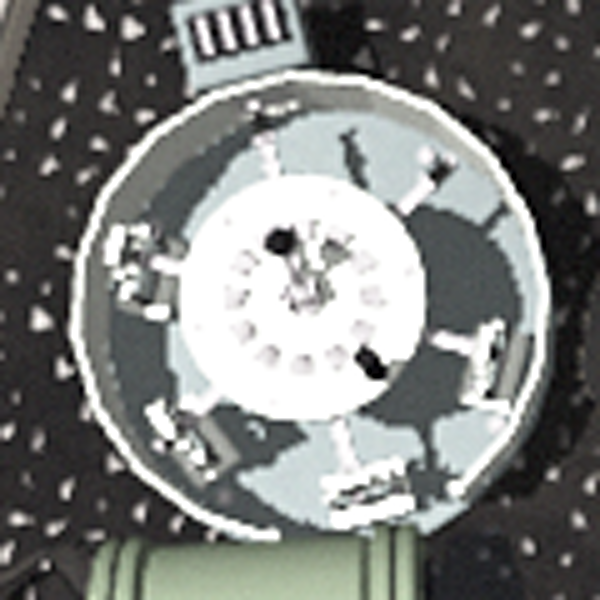

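View pics/t26.png

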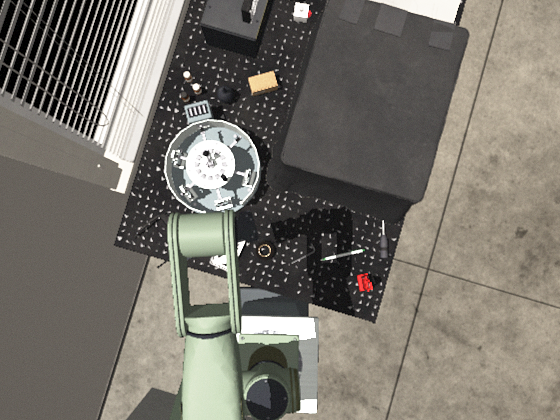

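Call:
{"api": "step_arm", "payload": {"claw": [9,9,9,9,9,9,9,9,9,9,9,9], "linear": [[4,0,0],[8,0,0],[12,0,0],[16,0,0],[20,0,0],[22,0,0],[22,0,0],[22,0,0],[22,0,0],[22,0,0],[22,0,0],[22,0,0]], "twist": [[0,0,0],[0,0,0],[0,0,0],[0,0,0],[0,0,0],[0,0,0],[0,0,0],[0,0,0],[0,0,0],[0,0,0],[0,0,0],[0,0,0]]}}

```text
t: 41.4
ee_pos: [0.6136, 0.1858, 0.3815]
tool_rot: [-0.699, -0.104, 0.105, 0.7]
force: [0.4, 0.0, -0.5]
finger_gap: 0.0896
```

```bash
python3 - <<'E'
from h import *
o=get_obs();print(o['t'],np.round(o['ee_pos'],4),np.round(o['force'],1))
im,d,K,T=snap('wrist','w28')
b=im[:,:,::-1].copy()
C=np.array([.6157,.187])
for k,a in ((6,180),(5,120),(1,240),(4,60)):
    t=np.radians(a+16.6);p=C+.113*np.array([np.cos(t),np.sin(t)]);u,v=proj([*p,.151],K,T,True);print(k,u,v);cv2.circle(b,(int(round(u)),int(round(v))),2,(0,0,255),-1)
t=np.radians(-150+16.6);u,v=proj([*(C+.064*np.array([np.cos(t),np.sin(t)])),.215],K,T,True);cv2.circle(b,(int(round(u)),int(round(v))),2,(0,255,0),-1)
cv2.imwrite('pics/w28c.png',cv2.resize(b[40:300,130:430],None,fx=2.3,fy=2.3,interpolation=cv2.INTER_CUBIC))
E
```

```text
41.4 [0.6136 0.1858 0.3815] [ 0.4  0.  -0.5]
6 280.8567668979186 94.72128903943006
5 357.09949952060657 141.24843616778986
1 203.7705806193191 140.0798582220827
4 352.58613825756345 225.9852232490207
```

View pics/w28c.png

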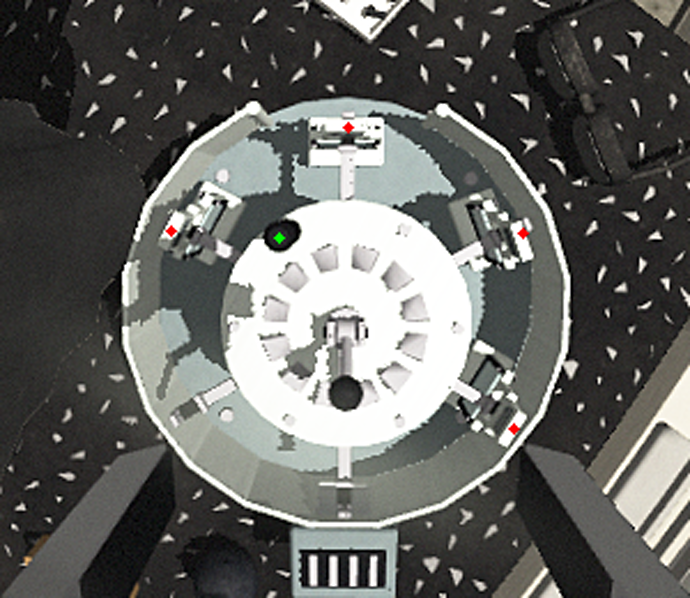

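```bash
python3 - <<'E'
from h import *
print(job_done())
E
```

```text
the job is handed in; nothing more can be done
None
```

I threw the pawl over and turned the carousel back by the knob to bring hook 5 to the gap. I hung one bench carrier there, turned on to the start stop, hung the other on hook 6, and dropped the pawl back. I handed in at about 41 s of the 210 s; no verdict was given.

Last checks:
- **Start stop:** the last push on the knob met the stop, with no further movement and about 10 N. The final picture shows the knob where the start stop puts it.
- **Pawl:** its ball stands within a fraction of a pixel of its first pawl-down position in the side view.
- **Carriers:** all four tab tops lie at their predicted places. These are the original carriers on hooks 1 and 4 and the new ones on 5 and 6.
- **Swing:** wrist pictures about 0.4 s apart showed almost no change (7 pixels). The fingers hid part of the carousel in them, so not every carrier was covered.
- **Bench:** I saw only two waiting carriers and none was left in the last pictures. The red look-alike, goggles and driver stand where they were, judged by eye rather than measured.

No check failed. The hook bearings measured during the job scattered by about 1°, well within what is allowed.

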